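# Turn the bushing tool end for end in its bench holder

## Robot

A 6-joint arm with a two-finger parallel gripper is mounted at the origin on the work surface. World frame = base frame: x ahead of the robot, y to its left, z up, the work surface at z = 0. Lengths are in m, angles in degrees, forces in N, time in s.
With the tool pointing down it reaches from about 0.375 to 0.9 m from the base axis. Payload 3.1 kg.
Tool frame: the origin (TCP) lies on the centre line of the jaws, within the pads' length; the fingertips stand 8 mm ahead of it and the grasp point (between the pads) lies 11 mm behind it; y points along the fingers, x is the direction in which the jaws open and shut, and the axes are right-handed (so a half turn about y gives the same grasp; the last joint's range is limited). The gripper opens to 87 mm and grips with 3 to 60 N. Pads are 19 mm wide; open, the fingers measure 117 mm over their backs; the gripper's body (75 mm by 190 mm) begins 51 mm behind the grasp point.
Start: joints at [54.173, 30.224, 82.088, -0, 67.689, -10.227], TCP at [0.27, 0.564, 0.231] pointing down, gripper open.
Joint ranges: [-176.69, 176.69], [-43.24, 126.21], [12.49, 139.97], [-82, 262], [0, 151.66], [-163.58, 163.58]. Speed limits (degrees/s): [159.86, 159.86, 180, 180, 180, 180].

## Interface

Orientations are given as a 3x3 rotation matrix whose columns are the frame's x, y, z axes.
In Python, from rig import read_state, imaging, job, spotter gives the robot as it stands.
- The arm moves only by the tool apply_moves, never from a script. Its argument "steps" is a list of rows, each an object of numbers: "x", "y", "z": the shift along the world's x, y, z in mm; "spin": the turn about the world's z in rad. In form: [{"x": .., "y": .., "z": .., "spin": ..}, ...]. A call has 1 to 12 rows; each row shifts and turns the pose as measured when the row begins; what a row does not reach is not made up. A row lasts 1/10 s, in which the tool goes at most 50 mm and 8.59 degrees, less where a joint would pass 70% of its speed; a pose out of reach is approached as far as the arm can. A call is refused whole if a number of a shift passes 50 or a number of a turn 0.15, either way. A call with a gripper value outside its range is refused whole. "grip" is the finger opening in mm, from 0 to 87, set as the call begins (left out, the last holds). The fingers move at their own pace and stop on an object; the grip force is fixed at half the most. Time passes only in rows, so rows that do not move let the fingers close. It gives the time, the measured TCP pose, the force and the opening at its end, in the units of the state.
- read_state(): the state, without advancing time (a new reading comes with each control period).
- imaging.capture(name): name is "scene" or "top" or "wrist"; returns the picture (480x640x3 uint8, red, green, blue); there is no depth.
- imaging.camera_params(name): a dict with "fov_y" (degrees; the focal length in pixels is half the picture's height over the tangent of half this angle, whatever the lens; pixels are square), "cx", "cy" (the principal point, pixels), "R" (3x3) and "t" (3): a world point X has camera coordinates R X + t. Camera axes: x right, y down, z forward; pixel columns grow to the right and rows downward; lengths in m; the calibration is good to about 2 mm. The wrist camera is an equidistant fisheye: a pixel r from the principal point sees the ray r / f radians off the axis. A picture is of the moment at which its call begins: read the wrist's pose just before it. camera_params takes no time and is no camera call; for the wrist camera it gives the pose at the moment of the call.
- job.hand_in(): hands the job in, once; it reports no verdict.
Trained networks look in the newest picture that a camera, given by its name, has taken for a name from the list of things; names that differ only in an ending like _2 or _b are one class to them, and where a whole thing is asked for, a point or a joint stands for the part that bears it (a point fixed in the world has none). Each returns a list of dicts, best first, with "score" (0 to 1); they miss things now and then, are a little off and sometimes report something else, mostly with a low value. They report only what shows in the picture. A call takes as long as a camera call. They do not tell look-alikes from the thing itself.
- spotter.cut_out(name, camera): "mask" (480x640 bool, what is visible of it) and "rect" ([left, top, width, height] in pixels, round what is visible of it).
The state is a dict: "time_s": time; "joint_positions": joint angles; "qvel": joint speeds; "tau": joint torques, N m; "position": TCP position; "tcp_rot": TCP orientation; "force": force on the tool from outside, world axes, zero at the start; "moment": the same for the moment, N m; "opening": opening from 0.0 (shut) to 1.0 (fully open).
Only numpy, scipy, OpenCV 4.12 (cv2) and the standard library are available. Lean on these libraries where they do the work, as an engineer would, in place of code of your own. Each camera call takes 0.05 s, during which the arm holds its last target.

## Task

The double-ended bushing tool in the green bench holder is worn out at its black end, which now sticks out of the holder's open front. Swing the brass keeper open, turn the tool end for end so that the unused brass point sticks out of the open front instead, lower it gently until it sits fully home in both saddles, and swing the keeper fully closed over it again. Do not disturb the wheel rack, the dish or the alarm clock.

Things in the scene. Friction and masses are not known exactly. Their poses are not given: they have to be found in the camera images.
- holder: Fixed bench holder: green base plate 12 mm high, x = -80 to 120 mm, y = -42 to 42 mm, with two dark steel saddles. Origin on the bench below the middle between the saddles; z up, the tool lies along its x. Open front at -x; at the rear a green upright plate 60 wide, 62 mm high at x = 108 to 116 mm. Between the saddles nothing stands above the base: fingers fit either side of the tool's middle.
- front_saddle (a point): Middle of the front saddle's channel floor, 40 mm above the bench, x = -58 mm of the holder. A saddle is an open-topped channel, 20 mm long in x (-68 to -48 mm), 28 mm wide; wall tops 66 mm above the bench, outer faces at y = -39 and 39 mm. Above 54 mm its inner faces slope out to 40 mm apart as a lead-in.
- rear_saddle (a point): Middle of the rear saddle's channel floor, 40 mm above the bench, x = 58 mm of the holder (48 to 68 mm); same shape as the front saddle. The keeper is mounted on it.
- bushing_tool: Loose double-ended bronze tool, 190 mm long, about 0.6 kg. Origin mid length on its axis; own x points to the unused end. Square shank 24 x 24 mm, x = -70 to 70 mm; two square collars 36 x 36 x 8 mm centred at x = -41 and 41 mm; grip the bare 74 mm between them. It starts home in the saddles with its unused end towards the holder's rear. Fits either way round, any flat side down.
- unused_tip (a point): Tip of the unused end, a bright brass cone 25 mm long, on the tool's axis 95 mm from its middle. When home the tool's axis is 52 mm above the bench, along the holder's x, and both collars are between the saddles, with 3 mm of play lengthwise either way and 2 mm sideways.
- worn_tip (a point): Tip of the worn end, a black round stub 20 mm thick and 25 mm long, on the tool's axis 95 mm from its middle.
- keeper (a joint): Angle of the brass keeper, a flat bar 12 mm wide, 7 mm thick, underside 68 mm above the bench, swinging level. 0 = fully closed, along the holder's -y across the rear saddle, 4 mm above the tool. Grows counter-clockwise seen from above; at 1.57 it points to the holder's +x, clear of the tool. Stops at 0 and 1.9. Stays where left (about 1 N at the knob). Starts within 0.1 of closed.
- keeper_pivot (a point): Keeper's upright pivot, at x = 60, y = 29 mm of the holder; this point is 68 mm above the bench, and the pivot boss, 20 mm across, reaches to 80 mm.
- keeper_knob (a point): The round upright brass knob at the keeper's free end, 16 mm thick, 62 mm from the pivot; its top is 104 mm above the bench. This point is on its axis, 92 mm above the bench. Pinch it from above or push it sideways.
- wheel_rack: Bystander: loose steel rack 70 x 180 mm, 80 mm high, with four brass clock wheels on a rod. Origin centre of underside.
- dish: Bystander: loose blue porcelain movement dish, 124 mm across, 30 mm high, with watch parts in it. Origin centre of underside.
- alarm_clock: Bystander: loose green alarm clock 100 mm across, 130 mm high with its two bells. Origin centre of underside.
Not all that is in view belongs to the job. Leave any purple look-alike of the bushing_tool alone. Leave any purple look-alike of the holder alone.

How it is judged (in metres and radians):
On the way, in this order (a step that is already met when the one before it is completed fails the run):
1. the keeper is swung open (value of joint keeper above 1 rad), for 0.1 s.
2. the tool lies home in both saddles, unused end out at the open front, keeper still open (x of unused_tip in the frame of holder between -0.101 and -0.089 m and y of unused_tip in the frame of holder between -0.005 and 0.005 m and z of unused_tip in the frame of holder between 0.048 and 0.056 m and y of worn_tip in the frame of holder between -0.005 and 0.005 m and z of worn_tip in the frame of holder between 0.048 and 0.056 m and value of joint keeper above 0.5 rad), for 0.2 s.
At the end, for the whole second after the job is handed in: The tool is at rest in both saddles with the unused brass tip out at the open front (tip 89 to 101 mm in front of the holder's middle, both tips within 5 mm of the channel's centre line and 48 to 56 mm above the bench), and the keeper is closed over it (below 0.15 rad) (x of unused_tip in the frame of holder between -0.101 and -0.089 m and y of unused_tip in the frame of holder between -0.005 and 0.005 m and z of unused_tip in the frame of holder between 0.048 and 0.056 m and y of worn_tip in the frame of holder between -0.005 and 0.005 m and z of worn_tip in the frame of holder between 0.048 and 0.056 m and value of joint keeper below 0.15 rad and linear speed of bushing_tool below 0.02 m/s); the robot touches nothing.
It fails at once if the reversed tool is dropped or slammed into the saddles (over 0.3 m/s within 10 mm of home) (x of unused_tip in the frame of holder below -0.05 m and z of bushing_tool in the frame of holder below 0.062 m and horizontal distance between bushing_tool and holder below 0.03 m and linear speed of bushing_tool above 0.3 m/s).
It fails at once if the wheel rack is moved more than 20 mm or tipped (distance of wheel_rack from where it was at the start of the episode above 0.02 m or angle between wheel_rack's own z axis and vertical above 0.25 rad).
It fails at once if the dish is moved more than 20 mm or tipped (distance of dish from where it was at the start of the episode above 0.02 m or angle between dish's own z axis and vertical above 0.25 rad).
It fails at once if the alarm clock is moved more than 20 mm or tipped (distance of alarm_clock from where it was at the start of the episode above 0.02 m or angle between alarm_clock's own z axis and vertical above 0.25 rad).
It also fails if it takes over 72 s, if anything falls off the work surface, if the arm or the gripper's body presses on something with over 40 N, if the wrist force passes 120 N, or if a joint passes its speed limit or range.

## Working session

There is one attempt and no reset: what is moved stays moved. The work goes in short steps, Python scripts to look and compute and a tool call to move; the robot and the scene stay as the last step left them, time stands still between calls to the robot, and variables do not carry over. Pictures are saved under pics/ and viewed, and the job is handed in when it is done.

Besides the shell and the picture viewer there is one more tool, called after "Emit:" as a command line: name --argument value ..., lists and objects as JSON in quotes. apply_moves: Moves the arm, as the interface text tells. Its arguments: {"type":"object","properties":{"steps":{"type":"array"},"grip":{"type":"number"}},"required":["steps"]}

```bash
mkdir -p pics; ls; python3 - <<'E'
from rig import read_state, imaging
import cv2
for n in ("scene","top","wrist"):
    im=imaging.capture(n); cv2.imwrite(f"pics/{n}0.png",im[:,:,::-1]); print(n,imaging.camera_params(n))
print(read_state())
E
```

```text
pics
scene {'fov_y': 45.15866743532634, 'cx': 327.0660974029527, 'cy': 230.4720467642022, 'R': array([[ 0.59060671,  0.80680831, -0.01562232],
       [ 0.67420261, -0.50398887, -0.53985744],
       [-0.44343494,  0.30831082, -0.84161148]]), 't': array([-0.35606917, -0.35665296,  1.67469616])}
top {'fov_y': 54.10213601573708, 'cx': 323.0219647335094, 'cy': 241.222910726512, 'R': array([[-0.01866504, -0.9996729 ,  0.01748437],
       [-0.99725549,  0.01736109, -0.07197282],
       [ 0.07164573, -0.01877976, -0.99725333]]), 't': array([-0.00129617,  0.61846869,  1.26037718])}
wrist {'fov_y': 65.70646984690485, 'cx': 321.16574703412516, 'cy': 237.11490359116505, 'R': array([[ 0.4319607 ,  0.90188954, -0.00228144],
       [ 0.85973481, -0.41100367,  0.30320297],
       [ 0.27251791, -0.1329332 , -0.95292327]]), 't': array([-0.62173825, -0.03671621,  0.39230759])}
{'time_s': 0.15, 'joint_positions': array([ 5.41746863e+01,  3.02680282e+01,  8.21405230e+01, -8.40915487e-04,
        6.76909441e+01, -1.02292107e+01]), 'qvel': array([-0.04451007, -0.11056836, -0.25535348, -0.03250556, -0.18295133,
       -0.07770106]), 'tau': array([ 9.93729409e-04, -4.40429771e+01, -1.76843011e+01,  6.33578771e-02,
        5.52782009e-02, -1.09329792e-04]), 'position': array([0.26967403, 0.56319855, 0.22977697]), 'tcp_rot': array([[ 4.32018515e-01, -1.00540327e-03, -9.01864176e-01],
       [ 9.01863113e-01, -1.41592671e-03,  4.32019584e-01],
       [-1.71132748e-03, -9.99998492e-01,  2.95029573e-04]]), 'force': array([0.30011722, 0.20512098, 0.37620584]), 'moment': array([-0.0423879 ,  0.03460377, -0.00266776]), 'opening': 1.0026073580493797}
```

View pics/scene0.png

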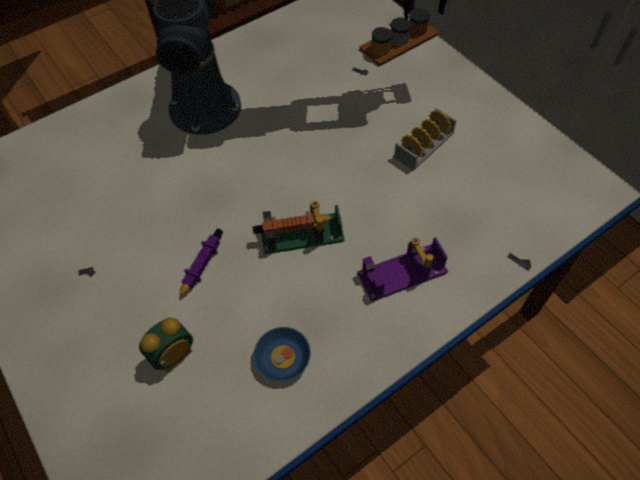

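View pics/top0.png

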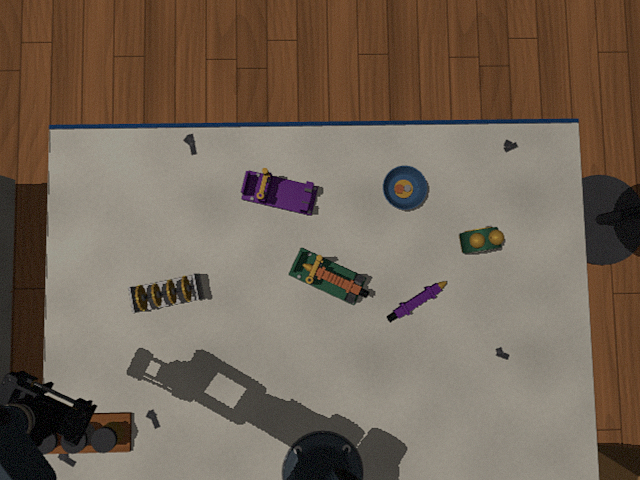

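View pics/wrist0.png

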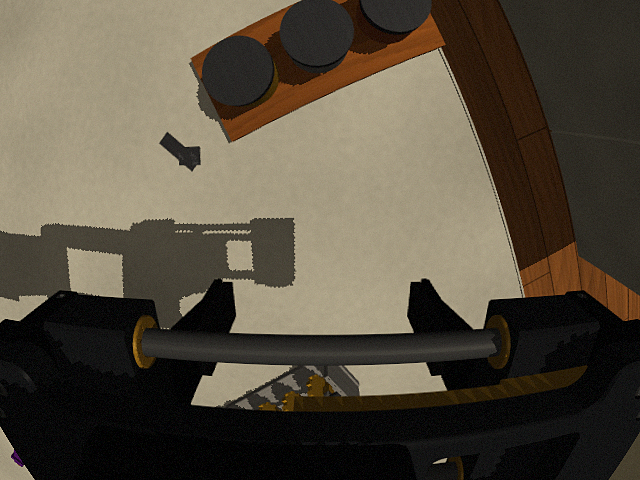

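The real holder is the green one at top (330,277) / scene (300,230). The purple tray at top (280,192) and the purple tool at (417,300) are look-alikes. I'll check this in an enlarged crop.

```bash
python3 - <<'E'
from rig import imaging, spotter
import cv2, numpy as np
t=cv2.imread("pics/top0.png"); s=cv2.imread("pics/scene0.png")
a=cv2.convertScaleAbs(cv2.resize(t[237:317,280:387],None,fx=7,fy=7,interpolation=cv2.INTER_CUBIC),alpha=1.5); cv2.imwrite("pics/topc.png",a)
b=cv2.convertScaleAbs(cv2.resize(s[190:260,245:355],None,fx=7,fy=7,interpolation=cv2.INTER_CUBIC),alpha=1.7); cv2.imwrite("pics/scenec.png",b)
for cam in("top","scene"):
  imaging.capture(cam)
  for n in("holder","bushing_tool","keeper","wheel_rack","dish","alarm_clock"):
    print(cam,n,[(round(d["score"],2),d["rect"]) for d in spotter.cut_out(n,cam)])
E
```

```text
top holder [(0.95, [288.0, 248.4, 79.4, 55.7]), (0.91, [241.4, 170.4, 79.0, 46.8])]
top bushing_tool [(0.96, [305.0, 264.7, 61.9, 34.6]), (0.64, [387.0, 282.6, 59.1, 39.7])]
top keeper [(0.56, [259.4, 165.2, 11.6, 35.5]), (0.5, [308.3, 254.6, 11.8, 30.4])]
top wheel_rack [(0.82, [129.3, 273.4, 75.3, 39.0]), (0.6, [301.6, 263.1, 71.1, 34.6])]
top dish [(0.91, [383.1, 166.3, 43.5, 46.2]), (0.71, [301.9, 262.0, 64.4, 33.3])]
top alarm_clock [(0.55, [458.1, 223.4, 46.4, 28.5])]
scene holder [(0.8, [262.8, 203.2, 84.1, 50.5]), (0.78, [359.0, 236.4, 89.3, 67.3])]
scene bushing_tool [(0.97, [179.3, 226.7, 47.4, 71.2]), (0.6, [255.6, 209.9, 74.0, 26.6])]
scene keeper [(0.78, [411.7, 237.0, 21.9, 32.4]), (0.66, [309.9, 197.2, 15.9, 31.6])]
scene wheel_rack [(0.74, [395.7, 110.1, 59.9, 58.3])]
scene dish [(0.61, [252.6, 328.4, 57.8, 53.3])]
scene alarm_clock [(0.65, [139.6, 316.0, 53.4, 57.5])]
```

View pics/topc.png

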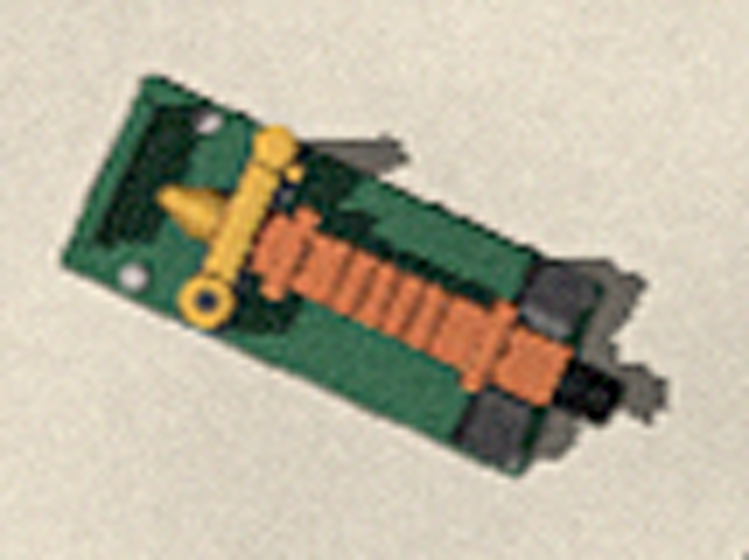

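View pics/scenec.png

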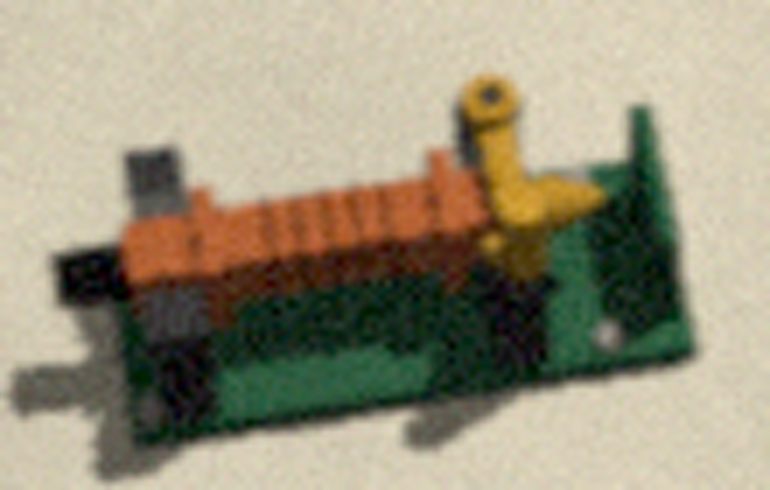

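```bash
cat > h.py <<'E'
import numpy as np
from rig import imaging, read_state
def cam(n):
    return imaging.camera_params(n)
def proj(P,c,fish=False):
    X=c["R"]@np.asarray(P,float)+c["t"]; f=240/np.tan(np.radians(c["fov_y"])/2)
    if fish:
        r=np.hypot(X[0],X[1]); th=np.arctan2(r,X[2]); return np.array([c["cx"]+f*th*X[0]/r,c["cy"]+f*th*X[1]/r])
    return np.array([c["cx"]+f*X[0]/X[2],c["cy"]+f*X[1]/X[2]])
def H(p,q):  # p=(x,y,yaw) q mm holder
    c,s=np.cos(p[2]),np.sin(p[2]); q=np.array(q)/1000.
    return np.array([p[0]+c*q[0]-s*q[1],p[1]+s*q[0]+c*q[1],q[2]])
def knob(a,z=104): return (60+62*np.sin(a),29-62*np.cos(a),z)
E
cat > fit.py <<'E'
from h import *
from scipy.optimize import least_squares
ct,cs=cam("top"),cam("scene")
T=lambda u,v:np.array([280+(u+.5)/7-.5,237+(v+.5)/7-.5]); S=lambda u,v:np.array([245+(u+.5)/7-.5,190+(v+.5)/7-.5])
obs=[(ct,T(65,265),(120,42,12)),(ct,T(150,76),(120,-42,12)),(ct,T(515,477),(-80,42,12)),(ct,T(207,300),(60,29,80)),(ct,T(275,145),None),
(cs,S(490,97),(60,29,80)),(cs,S(695,352),(120,-42,6)),(cs,S(140,435),(-80,-42,6)),(cs,S(513,200),None)]
def f(p):
    return np.concatenate([proj(H(p,q if q else knob(p[3])),c)-u for c,u,q in obs])
r=least_squares(f,[.55,-.0,.5,0],loss="soft_l1")
print(r.x,np.degrees(r.x[2:])); print(r.fun.reshape(-1,2).round(2))
for q in [(0,0,52),(58,0,68),knob(r.x[3])]: print(H(r.x,q))
E
python3 fit.py
```

```text
[ 5.14925100e-01 -3.93739913e-02  1.11389093e+00  8.60995167e-05] [6.38212493e+01 4.93313893e-03]
[[-1.61 -0.14]
 [-0.61 -0.9 ]
 [ 0.41  0.77]
 [-0.32  0.11]
 [ 0.22  0.24]
 [-0.38 -0.46]
 [ 0.18  0.1 ]
 [-1.5   1.12]
 [ 0.33  0.31]]
[ 0.5149251  -0.03937399  0.052     ]
[0.54051314 0.01267649 0.068     ]
[ 5.71012766e-01 -8.25884717e-05  1.04000000e-01]
```

Holder fit: (0.515, -0.039), yaw 63.8°, keeper closed. I'll move above the keeper knob and refine with the wrist camera.

Emit:
apply_moves --steps '[{"x": 25, "y": -48, "z": 0}, {"x": 25, "y": -48, "z": 0}, {"x": 25, "y": -48, "z": 0}, {"x": 25, "y": -48, "z": 0}, {"x": 25, "y": -48, "z": 0}, {"x": 25, "y": -48, "z": 0}, {"x": 25, "y": -48, "z": 0}, {"x": 25, "y": -48, "z": 0}, {"x": 25, "y": -48, "z": 0}, {"x": 25, "y": -48, "z": 0}, {"x": 25, "y": -40, "z": 0}, {"x": 20, "y": -30, "z": 0}]' --grip 40

```text
invalid input at $.steps[0]: expected keys x, y, z, spin
```

Emit:
apply_moves --steps '[{"x": 25, "y": -48, "z": 0, "spin": 0}, {"x": 25, "y": -48, "z": 0, "spin": 0}, {"x": 25, "y": -48, "z": 0, "spin": 0}, {"x": 25, "y": -48, "z": 0, "spin": 0}, {"x": 25, "y": -48, "z": 0, "spin": 0}, {"x": 25, "y": -48, "z": 0, "spin": 0}, {"x": 25, "y": -48, "z": 0, "spin": 0}, {"x": 25, "y": -48, "z": 0, "spin": 0}, {"x": 25, "y": -48, "z": 0, "spin": 0}, {"x": 25, "y": -40, "z": 0, "spin": 0}, {"x": 20, "y": -30, "z": 0, "spin": 0}, {"x": 0, "y": 0, "z": 0, "spin": 0}]' --grip 40

```text
time_s: 2.05
position: [0.5292, 0.0838, 0.2334]
tcp_rot: [[0.426, 0.014, -0.904], [0.904, 0.006, 0.427], [0.011, -1.0, -0.01]]
force: [0.7, 1.0, -0.4]
opening: 0.464
```

Emit:
apply_moves --steps '[{"x": 12, "y": -28, "z": 0, "spin": 0}, {"x": 12, "y": -28, "z": 0, "spin": 0}, {"x": 8, "y": -20, "z": 0, "spin": 0}, {"x": 0, "y": 0, "z": 0, "spin": 0}]'

```text
time_s: 2.45
position: [0.5612, 0.0063, 0.2335]
tcp_rot: [[0.427, 0.013, -0.904], [0.904, 0.007, 0.427], [0.012, -1.0, -0.008]]
force: [-2.0, 0.5, -0.9]
opening: 0.457
```

```bash
cat > w.py <<'E'
import sys,cv2
from h import *
s=read_state(); c=imaging.camera_params("wrist"); im=imaging.capture("wrist")
np.savez("pics/"+sys.argv[1]+".npz",**c)
cv2.imwrite("pics/"+sys.argv[1]+".png",cv2.convertScaleAbs(im[:,:,::-1],alpha=1.5)); print(s["time_s"],s["position"],s["tcp_rot"][:,0],s["force"])
E
python3 w.py w1
```

```text
2.45 [0.56120564 0.00630112 0.23345133] [0.4271074  0.90411892 0.01217522] [-1.97626025  0.51413361 -0.87357942]
```

View pics/w1.png

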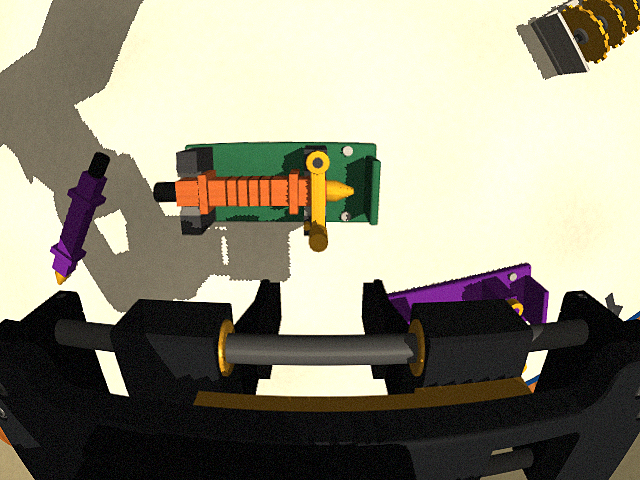

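The wrist view shows the green holder with the orange tool: black stub at (165,191), pivot at (318,162), knob at (318,241). I'll enlarge it to refine the fit.

```bash
python3 -c "
import cv2
a=cv2.imread('pics/w1.png')[130:260,145:390]; cv2.imwrite('pics/w1c.png',cv2.resize(a,None,fx=3,fy=3,interpolation=cv2.INTER_CUBIC))"
```

```text
(no output)
```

View pics/w1c.png

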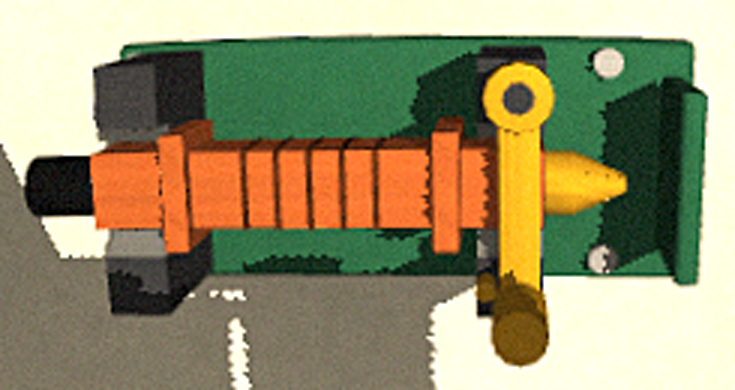

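```bash
cat > fit2.py <<'E'
from h import *
from scipy.optimize import least_squares
ct,cs=cam("top"),cam("scene"); cw=dict(np.load("pics/w1.npz"))
T=lambda u,v:np.array([280+(u+.5)/7-.5,237+(v+.5)/7-.5]); S=lambda u,v:np.array([245+(u+.5)/7-.5,190+(v+.5)/7-.5])
W=lambda u,v:np.array([145+(u+.5)/3-.5,130+(v+.5)/3-.5])
obsE=[(ct,T(65,265),(120,42,12)),(ct,T(150,76),(120,-42,12)),(ct,T(515,477),(-80,42,12)),(ct,T(207,300),(60,29,80)),(ct,T(275,145),None),
(cs,S(490,97),(60,29,80)),(cs,S(695,352),(120,-42,6)),(cs,S(513,200),None)]
obsW=[(cw,W(521,337),None),(cw,W(518,97),(60,29,80)),(cw,W(707,95),(116,30,62)),(cw,W(698,283),(116,-30,62)),(cw,W(122,48),(-80,42,12)),(cw,W(692,42),(120,42,12)),(cw,W(628,185),(95,0,52))]
def run(obs):
    f=lambda p:np.concatenate([proj(H(p,q if q else knob(p[3])),c,c is cw)-u for c,u,q in obs])
    r=least_squares(f,[.515,-.04,1.11,0],loss="soft_l1"); print(r.x.round(4),np.degrees(r.x[2:]).round(2)); print(r.fun.reshape(-1,2).round(1).tolist()); return r.x
run(obsE); run(obsW); p=run(obsE+obsW); np.save("p.npy",p)
for q in [(0,0,52),(60,29,80),knob(p[3])]: print(H(p,q).round(4))
E
python3 fit2.py
```

```text
[ 0.5152 -0.0402  1.1178  0.0076] [64.05  0.44]
[[-1.3, -0.0], [-0.5, -0.9], [0.8, 0.6], [-0.0, 0.1], [0.3, 0.1], [-0.6, -0.3], [0.0, 0.2], [0.4, 0.4]]
[ 0.5147 -0.0428  1.1201  0.027 ] [64.18  1.55]
[[0.0, 1.2], [-0.6, 0.5], [0.1, -1.1], [0.0, 1.4], [-2.7, -0.5], [1.1, -0.5], [0.7, -0.5]]
[ 0.5148 -0.0426  1.1208  0.0254] [64.22  1.46]
[[-0.5, 0.2], [0.3, -0.6], [1.8, 0.7], [0.9, 0.3], [0.8, 0.1], [-1.6, 0.0], [-0.8, 0.4], [-0.1, 0.7], [0.3, 1.1], [-0.2, 0.5], [0.4, -1.3], [0.4, 1.3], [-2.5, -0.5], [1.4, -0.6], [1.0, -0.6]]
[ 0.5148 -0.0426  0.052 ]
[0.5147 0.0241 0.08  ]
[ 0.5712 -0.0015  0.104 ]
```

Emit:
apply_moves --steps '[{"x": 10, "y": -8, "z": 0, "spin": 0}, {"x": 0, "y": 0, "z": -30, "spin": 0}, {"x": 0, "y": 0, "z": -30, "spin": 0}, {"x": 0, "y": 0, "z": -25, "spin": 0}, {"x": 0, "y": 0, "z": 0, "spin": 0}, {"x": 0, "y": 0, "z": 0, "spin": 0}]'

```text
time_s: 3.1
position: [0.5724, 0.0048, 0.1482]
tcp_rot: [[0.42, 0.017, -0.907], [0.908, 0.009, 0.42], [0.015, -1.0, -0.011]]
force: [-0.4, -0.2, 0.7]
opening: 0.46
```

```bash
python3 w.py w2
```

```text
3.1 [0.5723925  0.00482276 0.14820202] [0.41972771 0.90751951 0.01539431] [-0.37267165 -0.24571202  0.68527037]
```

View pics/w2.png

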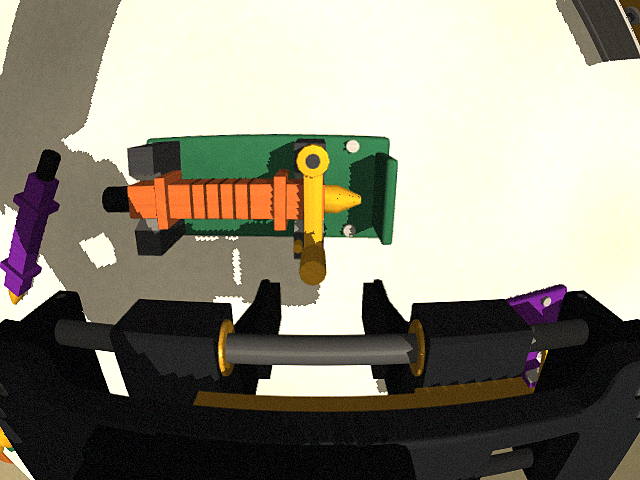

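Emit:
apply_moves --steps '[{"x": -1, "y": -6, "z": 0, "spin": 0}, {"x": 0, "y": 0, "z": -20, "spin": 0}, {"x": 0, "y": 0, "z": -20, "spin": 0}, {"x": 0, "y": 0, "z": -14, "spin": 0}, {"x": 0, "y": 0, "z": 0, "spin": 0}]'

```text
time_s: 3.65
position: [0.5769, -0.003, 0.1009]
tcp_rot: [[0.418, 0.033, -0.908], [0.908, 0.006, 0.418], [0.019, -0.999, -0.027]]
force: [-0.2, -0.2, -0.3]
opening: 0.458
```

```bash
python3 w.py w3
```

```text
3.65 [ 0.5768574  -0.00304738  0.10088281] [0.41781158 0.90834217 0.0186544 ] [-0.19003057 -0.18482066 -0.28932708]
```

View pics/w3.png

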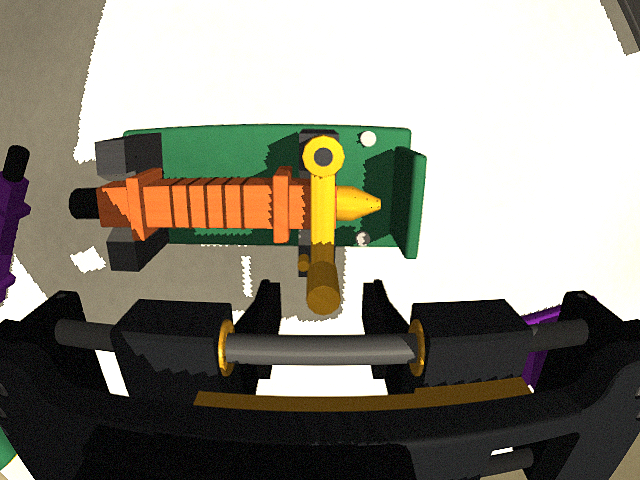

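Emit:
apply_moves --steps '[{"x": -6, "y": 2, "z": -6, "spin": 0}, {"x": -3, "y": 0, "z": -4, "spin": 0}, {"x": 0, "y": 0, "z": 0, "spin": 0}]'

```text
time_s: 4.0
position: [0.5699, -0.0017, 0.0944]
tcp_rot: [[0.418, 0.04, -0.908], [0.908, 0.004, 0.418], [0.02, -0.999, -0.035]]
force: [-0.3, -0.5, -0.2]
opening: 0.457
```

```bash
python3 w.py w4
```

```text
4.0 [ 0.56991581 -0.00169407  0.0944277 ] [0.41769738 0.90835746 0.02038674] [-0.25037822 -0.53601801 -0.15013935]
```

View pics/w4.png

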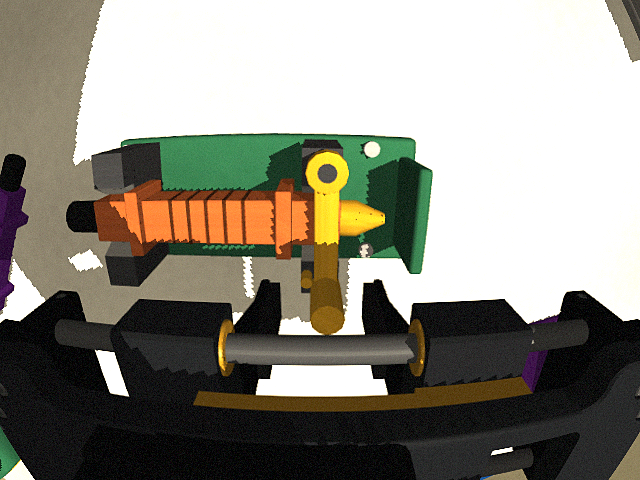

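Emit:
apply_moves --steps '[{"x": 0, "y": 0, "z": 0, "spin": 0}, {"x": 0, "y": 0, "z": 0, "spin": 0}, {"x": 4, "y": 8, "z": 0, "spin": 0.1}, {"x": 2, "y": 8, "z": 0, "spin": 0.13}, {"x": 1, "y": 8.5, "z": 0, "spin": 0.13}, {"x": 0, "y": 8.5, "z": 0, "spin": 0.13}]' --grip 26

```text
time_s: 4.65
position: [0.5782, 0.0301, 0.0956]
tcp_rot: [[-0.077, 0.036, -0.996], [0.997, 0.021, -0.076], [0.019, -0.999, -0.037]]
force: [-1.5, -1.4, -0.3]
opening: 0.3
```

```bash
cat > k.py <<'E'
from h import *
s=read_state(); p=np.load("p.npy"); d=s["position"][:2]-H(p,(60,29,80))[:2]
c,sn=np.cos(p[2]),np.sin(p[2]); q=np.array([c*d[0]+sn*d[1],-sn*d[0]+c*d[1]])
print("r mm",1000*np.hypot(*q),"ang",np.degrees(np.arctan2(q[0],-q[1])),"yaw",np.degrees(np.arctan2(s["tcp_rot"][1,0],s["tcp_rot"][0,0])),"J",s["joint_positions"].round(1),"ycol",s["tcp_rot"][:,1].round(3))
d=s["position"]-H(p,(0,0,0)); print("in holder mm",1000*(c*d[0]+sn*d[1]),1000*(-sn*d[0]+c*d[1]),1000*d[2])
E
python3 k.py;python3 w.py w5
```

```text
r mm 63.71784793045445 ang 31.22073869647187 yaw 94.4072529709285 J [  -8.9   36.7   96.8    2.2   44.6 -104.8] ycol [ 0.036  0.021 -0.999]
in holder mm 93.02729149766593 -25.490018913712255 95.56944637420129
4.65 [0.57817436 0.03011087 0.09556945] [-0.07683205  0.99687182  0.01853148] [-1.48255108 -1.36653066 -0.33936768]
```

View pics/w5.png

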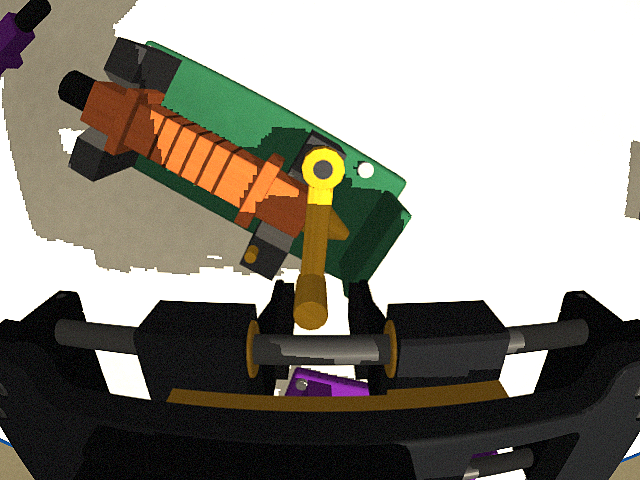

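Emit:
apply_moves --steps '[{"x": -1, "y": 8.5, "z": 0, "spin": 0.13}, {"x": -2.5, "y": 8, "z": 0, "spin": 0.13}, {"x": -3.5, "y": 7.5, "z": 0, "spin": 0.13}, {"x": -4.5, "y": 7, "z": 0, "spin": 0.1}, {"x": -5.5, "y": 6.5, "z": 0, "spin": 0.05}]'

```text
time_s: 5.2
position: [0.5643, 0.067, 0.0962]
tcp_rot: [[-0.591, 0.026, -0.807], [0.807, 0.035, -0.59], [0.012, -0.999, -0.042]]
force: [1.4, -0.7, -1.2]
opening: 0.298
```

```bash
python3 k.py
```

```text
r mm 65.595285763957 ang 66.71232694582716 yaw 126.19906559477279 J [  -5.6   36.2   98.1    3.    44.5 -133.9] ycol [ 0.026  0.035 -0.999]
in holder mm 120.25133360426068 3.0670419472968167 96.15666599904361
```

Emit:
apply_moves --steps '[{"x": -6.5, "y": 5.5, "z": 0, "spin": 0.05}, {"x": -7.5, "y": 4.5, "z": 0, "spin": 0.05}, {"x": -8, "y": 3.5, "z": 0, "spin": 0.05}, {"x": -8.5, "y": 2, "z": 0, "spin": 0}, {"x": -8.5, "y": 1, "z": 0, "spin": 0}, {"x": -3, "y": 0, "z": 0, "spin": 0}]'

```text
time_s: 5.8
position: [0.5272, 0.083, 0.0982]
tcp_rot: [[-0.7, 0.036, -0.713], [0.714, 0.037, -0.699], [0.001, -0.999, -0.051]]
force: [1.4, -0.0, -0.1]
opening: 0.299
```

```bash
python3 k.py; python3 w.py w6
```

```text
r mm 60.246346373635404 ang 103.8606590183233 yaw 134.41268741827795 J [  -4.3   34.1  103.5    3.5   40.6 -141.3] ycol [ 0.036  0.037 -0.999]
in holder mm 118.49204508921 43.432702888020515 98.20489000907997
5.8 [0.52718806 0.08301826 0.09820489] [-0.69982122  0.71431741  0.00094264] [ 1.39673321 -0.01696025 -0.12018354]
```

View pics/w6.png

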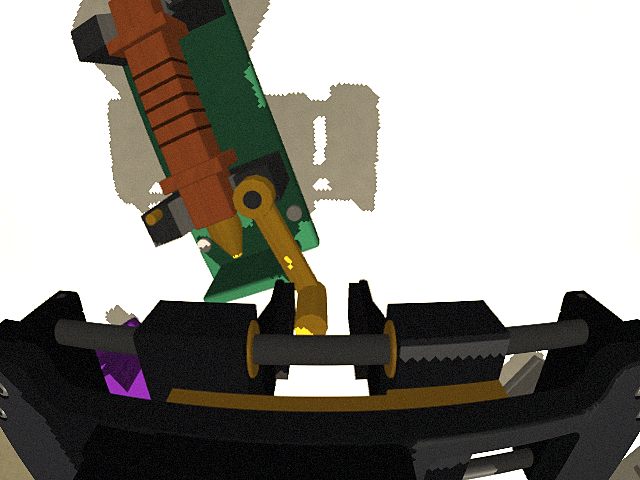

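Emit:
apply_moves --steps '[{"x": 0, "y": 0, "z": 5, "spin": 0}, {"x": 0, "y": 0, "z": 40, "spin": 0}, {"x": 0, "y": 0, "z": 40, "spin": -0.15}, {"x": 0, "y": -20, "z": 20, "spin": -0.15}, {"x": 0, "y": -30, "z": 0, "spin": -0.15}, {"x": 0, "y": -30, "z": 0, "spin": -0.15}, {"x": 0, "y": -25, "z": 0, "spin": -0.15}, {"x": 0, "y": 0, "z": 0, "spin": -0.15}, {"x": 0, "y": 0, "z": 0, "spin": -0.15}, {"x": 0, "y": 0, "z": 0, "spin": -0.15}, {"x": 0, "y": 0, "z": 0, "spin": -0.15}]' --grip 40

```text
time_s: 6.95
position: [0.5226, -0.0274, 0.2098]
tcp_rot: [[0.55, 0.045, -0.834], [0.835, -0.019, 0.55], [0.009, -0.999, -0.048]]
force: [0.4, -0.3, -0.4]
opening: 0.459
```

```bash
python3 k.py
```

```text
r mm 52.07682807333071 ang -55.554852362406315 yaw 56.63465541315846 J [-15.   23.1  99.8  -0.5  54.4 -71.4] ycol [ 0.045 -0.019 -0.999]
in holder mm 17.053903100286092 -0.4555390930064086 209.78263638646342
```

Emit:
apply_moves --steps '[{"x": 0, "y": -5, "z": 0, "spin": -0.15}, {"x": -4, "y": -5, "z": 0, "spin": -0.15}, {"x": -4, "y": -5, "z": 0, "spin": -0.15}, {"x": 0, "y": 0, "z": 0, "spin": -0.15}, {"x": 0, "y": 0, "z": 0, "spin": -0.15}, {"x": 0, "y": 0, "z": 0, "spin": -0.15}, {"x": 0, "y": 0, "z": 0, "spin": -0.15}, {"x": 0, "y": 0, "z": 0, "spin": -0.15}, {"x": 0, "y": 0, "z": 0, "spin": -0.15}, {"x": 0, "y": 0, "z": 0, "spin": -0.08}, {"x": 0, "y": 0, "z": 0, "spin": 0}]' --grip 87

```text
time_s: 8.05
position: [0.5096, -0.0428, 0.2115]
tcp_rot: [[0.902, -0.019, 0.432], [-0.432, -0.041, 0.901], [0.001, -0.999, -0.045]]
force: [0.7, 0.6, 0.4]
opening: 1.002
```

```bash
python3 k.py; python3 w.py w7
```

```text
r mm 67.05321175059748 ang -68.58981957326539 yaw -25.62192936189523 J [-15.8  23.4  98.8  -3.   58.2  11.4] ycol [-0.019 -0.041 -0.999]
in holder mm -2.4259345917346837 4.522747367832927 211.54231621181026
8.05 [ 0.50963242 -0.04278691  0.21154232] [ 9.01666741e-01 -4.32430720e-01  8.72343934e-04] [0.66660595 0.64968405 0.40924333]
```

View pics/w7.png

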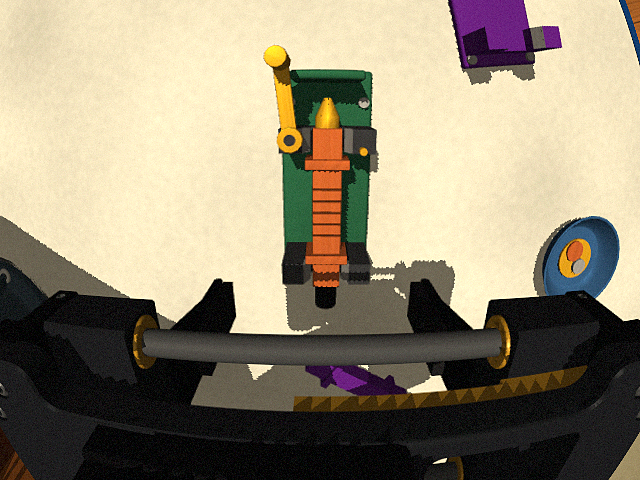

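```bash
python3 - <<'E'
from h import *
from scipy.optimize import least_squares
c=dict(np.load("pics/w7.npz")); p=np.load("p.npy")
obs=[((60,29,80),(289,140)),((95,0,52),(329,98)),((116,30,62),(292,71)),((116,-30,62),(369,72)),((58,-0,64),None)]
obs=[o for o in obs if o[1]]
for q,u in obs: print(q,u,proj(H(p,q),c,True).round(1))
f=lambda x:np.concatenate([proj(H(x,q),c,True)-np.array(u) for q,u in obs])
r=least_squares(f,p[:3]); print(p,r.x,np.degrees(r.x[2]),r.fun.round(1))
a=knob(np.radians(95));print([ (d,proj(H(p,knob(np.radians(d))),c,True).round(0)) for d in (85,90,95,100,105)])
E
```

```text
(60, 29, 80) (289, 140) [288.8 140.3]
(95, 0, 52) (329, 98) [326.9  95.1]
(116, 30, 62) (292, 71) [289.   69.1]
(116, -30, 62) (369, 72) [365.4  69.6]
[ 0.51476011 -0.0425696   1.12082141  0.02542134] [ 0.51276326 -0.04333509  1.0875812 ] 62.31381254669514 [ 0.5  1.1  0.  -1.   0.  -1.2 -0.6  1. ]
[(85, array([293.,  55.])), (90, array([285.,  55.])), (95, array([277.,  55.])), (100, array([269.,  57.])), (105, array([262.,  59.]))]
```

Emit:
apply_moves --steps '[{"x": 5, "y": 0, "z": -30, "spin": 0}, {"x": 0, "y": 0, "z": -30, "spin": 0}, {"x": 0, "y": 0, "z": -30, "spin": 0}, {"x": 0, "y": 0, "z": -15, "spin": 0}, {"x": 0, "y": 0, "z": 0, "spin": 0}]'

```text
time_s: 8.6
position: [0.5159, -0.0433, 0.1055]
tcp_rot: [[0.906, -0.014, 0.424], [-0.424, -0.042, 0.905], [0.006, -0.999, -0.044]]
force: [1.0, 0.0, 0.7]
opening: 0.997
```

```bash
python3 k.py; python3 w.py w8
```

```text
r mm 67.37162877790878 ang -63.26581493406152 yaw -25.080610744749187 J [-15.7  33.3 103.3  -3.7  43.5  12.1] ycol [-0.014 -0.042 -0.999]
in holder mm -0.16981366428832292 -1.3072580051902511 105.49251005810335
8.6 [ 0.51586338 -0.04329109  0.10549251] [ 0.90569773 -0.42388613  0.00567265] [1.01304594 0.01125474 0.65228566]
```

View pics/w8.png

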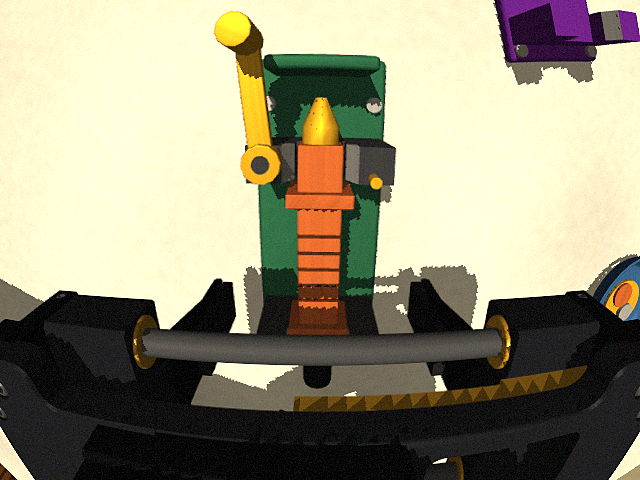

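Emit:
apply_moves --steps '[{"x": -1, "y": 0, "z": -22, "spin": -0.01}, {"x": 0, "y": 0, "z": -20, "spin": 0}, {"x": 0, "y": 0, "z": -12, "spin": 0}, {"x": 0, "y": 0, "z": 0, "spin": 0}]'

```text
time_s: 9.05
position: [0.5192, -0.0445, 0.0553]
tcp_rot: [[0.902, -0.003, 0.431], [-0.431, -0.045, 0.901], [0.016, -0.999, -0.042]]
force: [0.4, 0.2, 0.6]
opening: 1.001
```

```bash
python3 k.py; python3 w.py w9
```

```text
r mm 68.69716167761524 ang -60.502955370776604 yaw -25.525764563611467 J [-15.7  38.5 104.7  -4.3  36.4  13.3] ycol [-0.003 -0.045 -0.999]
in holder mm 0.2072892329189975 -4.825016802429015 55.34942485292985
9.05 [ 0.51919499 -0.04448155  0.05534942] [ 0.90226931 -0.43085853  0.01646295] [0.41404763 0.17281119 0.59439853]
```

View pics/w9.png

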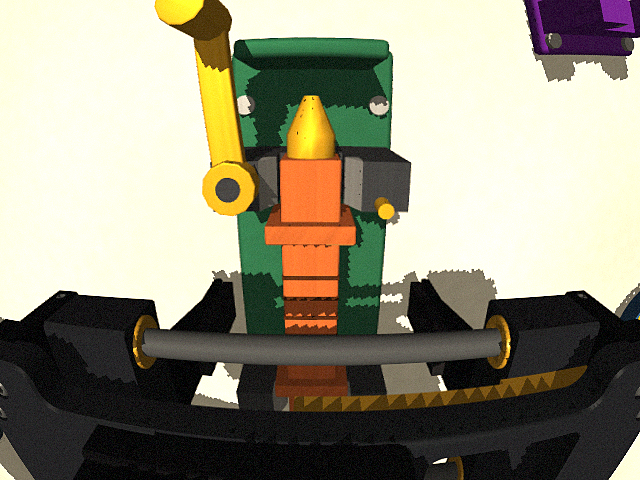

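Emit:
apply_moves --steps '[{"x": -5, "y": 2, "z": -8, "spin": 0}, {"x": -2, "y": 0.5, "z": -3, "spin": 0}, {"x": 0, "y": 0, "z": 0, "spin": 0}]'

```text
time_s: 9.4
position: [0.5138, -0.0423, 0.0467]
tcp_rot: [[0.902, 0.003, 0.431], [-0.43, -0.047, 0.901], [0.023, -0.999, -0.041]]
force: [-0.4, 0.1, 1.0]
opening: 1.0
```

```bash
python3 k.py; python3 w.py w10
```

```text
r mm 66.35498973777052 ang -65.00096970973864 yaw -25.492265993692893 J [-15.6  39.1 106.   -4.5  34.1  13.6] ycol [ 0.003 -0.047 -0.999]
in holder mm -0.13851851393066417 0.9581873972232066 46.71424770293743
9.4 [ 0.51383705 -0.04227757  0.04671425] [ 0.90241418 -0.43027997  0.02253427] [-0.39157289  0.12041241  0.9852018 ]
```

View pics/w10.png

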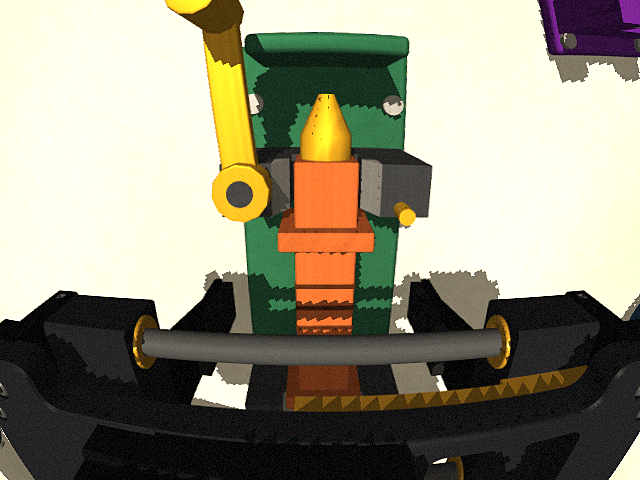

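Emit:
apply_moves --steps '[{"x": 0, "y": 0, "z": 0, "spin": 0}, {"x": 0, "y": 0, "z": 0, "spin": 0}, {"x": 0, "y": 0, "z": 0, "spin": 0}, {"x": 0, "y": 0, "z": 0, "spin": 0}, {"x": 0, "y": 0, "z": 0, "spin": 0}, {"x": 0, "y": 0, "z": 0, "spin": 0}]' --grip 15

```text
time_s: 10.05
position: [0.5148, -0.0426, 0.0478]
tcp_rot: [[0.902, 0.005, 0.431], [-0.43, -0.048, 0.901], [0.025, -0.999, -0.041]]
force: [0.8, 0.1, 0.5]
opening: 0.542
```

```bash
python3 k.py
```

```text
r mm 66.62644173472286 ang -64.1281104400592 yaw -25.48709869413477 J [-15.6  39.  105.9  -4.5  34.2  13.6] ycol [ 0.005 -0.048 -0.999]
in holder mm 0.05139498254875464 -0.07314043394760587 47.75445246067545
```

Emit:
apply_moves --steps '[{"x": 0, "y": 0, "z": 0, "spin": 0}, {"x": 0, "y": 0, "z": 0, "spin": 0}, {"x": 0, "y": 0, "z": 0, "spin": 0}, {"x": 0, "y": 0, "z": 0, "spin": 0}, {"x": 0, "y": 0, "z": 0, "spin": 0}, {"x": 0, "y": 0, "z": 0, "spin": 0}, {"x": 0, "y": 0, "z": 0, "spin": 0}]'

```text
time_s: 10.75
position: [0.5148, -0.0425, 0.0478]
tcp_rot: [[0.902, 0.005, 0.432], [-0.431, -0.047, 0.901], [0.024, -0.999, -0.041]]
force: [0.4, 0.6, 0.2]
opening: 0.274
```

```bash
python3 k.py
```

```text
r mm 66.56864846729593 ang -64.19467067620906 yaw -25.557882646364604 J [-15.6  39.  105.9  -4.5  34.2  13.7] ycol [ 0.005 -0.047 -0.999]
in holder mm 0.06969133543498135 0.02167944596537784 47.76532859555363
```

Emit:
apply_moves --steps '[{"x": 0, "y": 0, "z": 10, "spin": 0}, {"x": 0, "y": 0, "z": 20, "spin": 0}, {"x": 0, "y": 0, "z": 30, "spin": 0}, {"x": 0, "y": 0, "z": 30, "spin": 0}, {"x": 0, "y": 0, "z": 30, "spin": 0}, {"x": 0, "y": 0, "z": 20, "spin": 0}]'

```text
time_s: 11.35
position: [0.5052, -0.0397, 0.1859]
tcp_rot: [[0.903, -0.019, 0.43], [-0.43, -0.04, 0.902], [0.0, -0.999, -0.044]]
force: [0.8, -0.2, -7.6]
opening: 0.27
```

```bash
python3 k.py; python3 w.py w11
```

```text
r mm 64.52466910243012 ang -72.71490660337889 yaw -25.48721821171256 J [-15.6  25.2 100.9  -3.1  54.3  11.7] ycol [-0.019 -0.04  -0.999]
in holder mm -1.610614707549737 9.828013192786802 185.9395730457823
11.35 [ 0.50520987 -0.03974526  0.18593957] [ 9.02681271e-01 -4.30309719e-01  2.63787298e-04] [ 0.78960791 -0.18762771 -7.64212707]
```

View pics/w11.png

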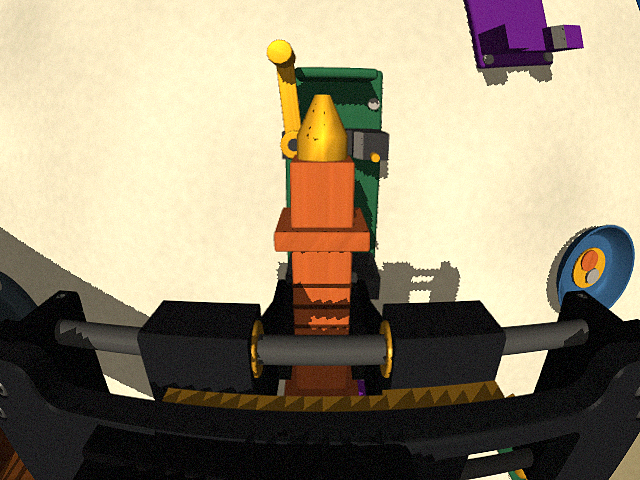

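Emit:
apply_moves --steps '[{"x": -8, "y": 18, "z": 0, "spin": 0.14}, {"x": -8, "y": 18, "z": 0, "spin": 0.14}, {"x": -8, "y": 18, "z": 0, "spin": 0.14}, {"x": -8, "y": 18, "z": 0, "spin": 0.14}, {"x": -8, "y": 18, "z": 0, "spin": 0.14}, {"x": -8, "y": 18, "z": 0, "spin": 0.14}, {"x": -8, "y": 18, "z": 0, "spin": 0.14}, {"x": -8, "y": 18, "z": 0, "spin": 0.14}, {"x": -8, "y": 18, "z": 0, "spin": 0.14}, {"x": -8, "y": 18, "z": 0, "spin": 0.14}, {"x": -5, "y": 10, "z": 0, "spin": 0.14}, {"x": 0, "y": 0, "z": 0, "spin": 0}]'

```text
time_s: 12.6
position: [0.4016, 0.1563, 0.1786]
tcp_rot: [[0.4, 0.014, -0.916], [0.916, -0.023, 0.4], [-0.016, -1.0, -0.022]]
force: [-0.2, -0.6, -7.5]
opening: 0.277
```

```bash
python3 k.py
```

```text
r mm 174.06132887561955 ang 156.3376348778154 yaw 66.39349320981637 J [  7.4  20.4 112.3  -2.   46.7 -57.7] ycol [ 0.014 -0.023 -1.   ]
in holder mm 129.8588589503376 188.42736915631343 178.58424287482396
```

Emit:
apply_moves --steps '[{"x": 9, "y": 2, "z": -25, "spin": 0}, {"x": 7, "y": 2, "z": -28, "spin": 0}, {"x": 0, "y": 0, "z": -28, "spin": 0}, {"x": 0, "y": 0, "z": -28, "spin": 0}, {"x": 0, "y": 0, "z": -20, "spin": 0}, {"x": 0, "y": 0, "z": 0, "spin": 0}]'

```text
time_s: 13.2
position: [0.4205, 0.1582, 0.044]
tcp_rot: [[0.417, 0.018, -0.909], [0.909, -0.025, 0.416], [-0.015, -1.0, -0.026]]
force: [-0.9, -0.5, -6.9]
opening: 0.276
```

```bash
python3 k.py; python3 w.py w12
```

```text
r mm 163.94170989142032 ang 150.87002576636576 yaw 65.35611814310283 J [  7.4  37.3 115.6  -3.5  26.3 -54.9] ycol [ 0.018 -0.025 -1.   ]
in holder mm 139.80558284050048 172.2059816823677 44.01081157187181
13.2 [0.4205033  0.15821924 0.04401081] [ 0.41692992  0.9088143  -0.01503362] [-0.85854605 -0.49848148 -6.87165748]
```

View pics/w12.png

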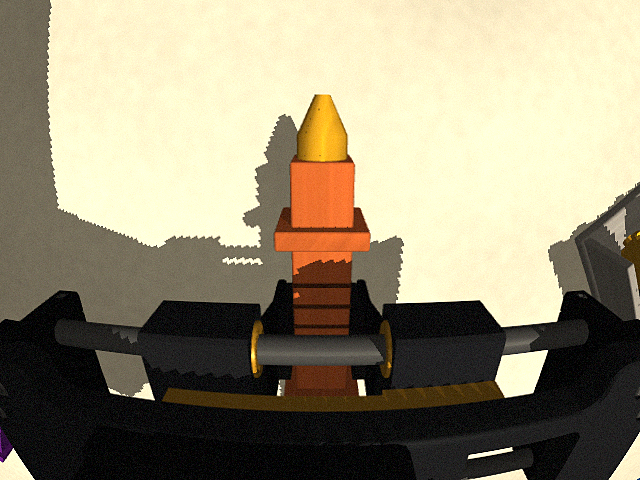

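Emit:
apply_moves --steps '[{"x": 0, "y": 0, "z": -14, "spin": 0}, {"x": 0, "y": 0, "z": -8, "spin": 0}, {"x": 0, "y": 0, "z": -4, "spin": 0}]'

```text
time_s: 13.55
position: [0.4247, 0.1579, 0.0207]
tcp_rot: [[0.421, 0.026, -0.907], [0.907, -0.024, 0.42], [-0.011, -0.999, -0.034]]
force: [-0.3, 0.4, -6.5]
opening: 0.275
```

Emit:
apply_moves --steps '[{"x": 0, "y": 0, "z": -3, "spin": 0}, {"x": 0, "y": 0, "z": -2, "spin": 0}]'

```text
time_s: 13.75
position: [0.4259, 0.1579, 0.0165]
tcp_rot: [[0.421, 0.029, -0.906], [0.907, -0.024, 0.421], [-0.009, -0.999, -0.036]]
force: [-1.2, 0.8, -7.0]
opening: 0.272
```

Emit:
apply_moves --steps '[{"x": 0, "y": 0, "z": -3, "spin": 0}, {"x": 0, "y": 0, "z": -1.5, "spin": 0}]'

```text
time_s: 13.95
position: [0.4263, 0.1579, 0.0138]
tcp_rot: [[0.422, 0.031, -0.906], [0.907, -0.024, 0.421], [-0.008, -0.999, -0.038]]
force: [-3.3, -2.8, 19.9]
opening: 0.276
```

Emit:
apply_moves --steps '[{"x": 0, "y": 0, "z": 0, "spin": 0}, {"x": 0, "y": 0, "z": 0, "spin": 0}, {"x": 0, "y": 0, "z": 0, "spin": 0}, {"x": 0, "y": 0, "z": 0, "spin": 0}, {"x": 0, "y": 0, "z": 0, "spin": 0}, {"x": 0, "y": 0, "z": 0, "spin": 0}, {"x": 0, "y": 0, "z": 10, "spin": 0}, {"x": 0, "y": 0, "z": 30, "spin": 0}, {"x": 0, "y": 0, "z": 30, "spin": 0}, {"x": 0, "y": 0, "z": 20, "spin": 0}]' --grip 87

```text
time_s: 14.95
position: [0.4265, 0.158, 0.1079]
tcp_rot: [[0.421, 0.031, -0.906], [0.907, -0.023, 0.421], [-0.008, -0.999, -0.038]]
force: [-0.1, -0.1, 0.1]
opening: 0.989
```

```bash
python3 k.py; python3 w.py w13
```

```text
r mm 160.39838481768274 ang 149.1607548029161 yaw 65.0818912818335 J [  7.3  29.5 113.4  -2.7  35.6 -55.7] ycol [ 0.031 -0.023 -0.999]
in holder mm 142.22519981837516 166.71949160140593 107.86135035082232
14.95 [0.42649605 0.15801169 0.10786135] [ 0.42130838  0.90688058 -0.00817694] [-0.14781346 -0.05112601  0.09378892]
```

View pics/w13.png

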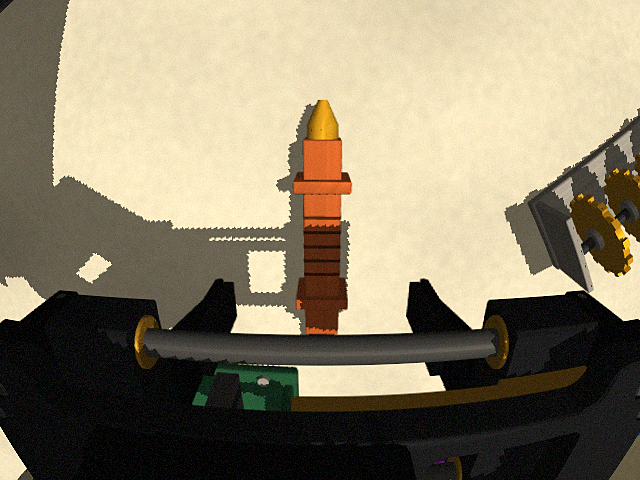

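Emit:
apply_moves --steps '[{"x": 0, "y": 0, "z": 4, "spin": -0.15}, {"x": 0, "y": 0, "z": 4, "spin": -0.15}, {"x": 0, "y": 0, "z": 4, "spin": -0.15}, {"x": 0, "y": 0, "z": 0, "spin": -0.15}, {"x": 0, "y": 0, "z": 0, "spin": -0.15}, {"x": 0, "y": 0, "z": 0, "spin": -0.15}, {"x": 0, "y": 0, "z": 0, "spin": -0.15}, {"x": 0, "y": 0, "z": 0, "spin": -0.15}, {"x": 0, "y": 0, "z": 0, "spin": -0.15}, {"x": 0, "y": 0, "z": 0, "spin": -0.15}, {"x": 0, "y": 0, "z": 0, "spin": -0.15}]'

```text
time_s: 16.1
position: [0.4254, 0.1585, 0.1267]
tcp_rot: [[0.868, -0.025, 0.496], [-0.497, -0.038, 0.867], [-0.003, -0.999, -0.045]]
force: [-0.6, -0.8, 0.1]
opening: 1.001
```

Emit:
apply_moves --steps '[{"x": 0, "y": 0, "z": 0, "spin": -0.15}, {"x": 0, "y": 0, "z": 0, "spin": -0.15}, {"x": 0, "y": 0, "z": 0, "spin": -0.15}, {"x": 0, "y": 0, "z": 0, "spin": -0.15}, {"x": 0, "y": 0, "z": 0, "spin": -0.15}, {"x": 0, "y": 0, "z": 0, "spin": -0.15}, {"x": 0, "y": 0, "z": 0, "spin": -0.15}, {"x": 0, "y": 0, "z": 0, "spin": -0.15}, {"x": 0, "y": 0, "z": 0, "spin": -0.15}, {"x": 0, "y": 0, "z": 0, "spin": -0.14}, {"x": 0, "y": 0, "z": 0, "spin": 0}]'

```text
time_s: 17.2
position: [0.4216, 0.1583, 0.1274]
tcp_rot: [[-0.431, -0.042, 0.901], [-0.902, 0.025, -0.43], [-0.004, -0.999, -0.049]]
force: [-0.7, -0.5, 0.1]
opening: 1.0
```

```bash
python3 k.py; python3 w.py w14
```

```text
r mm 163.38699620431288 ang 150.5185935349132 yaw -115.53290547675083 J [  5.2  27.8 111.    2.4  43.5 119. ] ycol [-0.042  0.025 -0.999]
in holder mm 140.40945403425465 171.23090462547597 127.39930857220725
17.2 [0.42164397 0.1583389  0.12739931] [-0.43102572 -0.9023302  -0.00412703] [-0.68709359 -0.47360542  0.13964352]
```

View pics/w14.png

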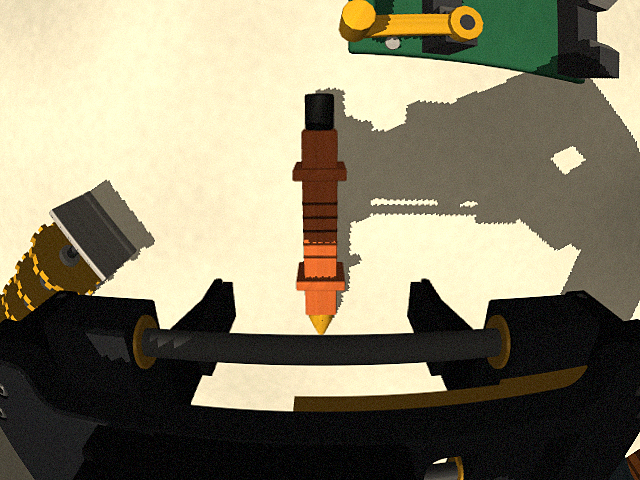

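Emit:
apply_moves --steps '[{"x": 2, "y": 0, "z": -25, "spin": 0}, {"x": 0, "y": 0, "z": -28, "spin": 0}, {"x": 0, "y": 0, "z": -20, "spin": 0}, {"x": 0, "y": 0, "z": -8, "spin": 0}, {"x": 0, "y": 0, "z": 0, "spin": 0}]'

```text
time_s: 17.75
position: [0.4256, 0.1588, 0.0453]
tcp_rot: [[-0.415, -0.037, 0.909], [-0.91, 0.025, -0.415], [-0.007, -0.999, -0.044]]
force: [-0.7, -0.3, -0.8]
opening: 0.996
```

```bash
python3 k.py; python3 w.py w15
```

```text
r mm 161.5734200038679 ang 149.28757600479986 yaw -114.53286546112538 J [  5.2  37.6 113.4   3.1  31.  117. ] ycol [-0.037  0.025 -0.999]
in holder mm 142.5202887371177 167.9113818176503 45.29740368076738
17.75 [0.42555115 0.15879581 0.0452974 ] [-0.41520425 -0.9096994  -0.00724159] [-0.67798768 -0.34844043 -0.78630815]
```

View pics/w15.png

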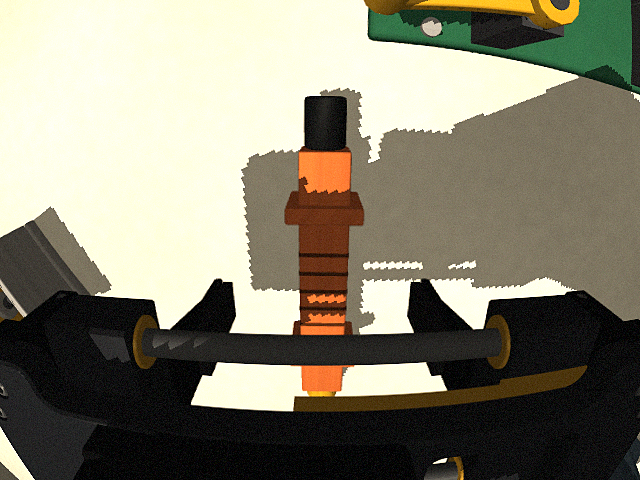

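Emit:
apply_moves --steps '[{"x": 0, "y": 0, "z": -14, "spin": -0.01}, {"x": 0, "y": 0, "z": -10, "spin": 0}, {"x": 0, "y": 0, "z": -5, "spin": 0}, {"x": 0, "y": 0, "z": 0, "spin": 0}]'

```text
time_s: 18.2
position: [0.4283, 0.1593, 0.0186]
tcp_rot: [[-0.422, -0.029, 0.906], [-0.907, 0.026, -0.421], [-0.011, -0.999, -0.038]]
force: [-0.1, -0.1, -0.6]
opening: 1.0
```

```bash
python3 k.py
```

```text
r mm 160.50445127133662 ang 148.37850290822885 yaw -114.94116886738964 J [  5.2  40.9 113.8   3.6  26.9 116.9] ycol [-0.029  0.026 -0.999]
in holder mm 144.15335578933542 165.67439989737065 18.61225403549511
```

Emit:
apply_moves --steps '[{"x": -2, "y": -0.5, "z": -5, "spin": 0}, {"x": 0, "y": 0, "z": 0, "spin": 0}, {"x": 0, "y": 0, "z": 0, "spin": 0}, {"x": 0, "y": 0, "z": 0, "spin": 0}, {"x": 0, "y": 0, "z": 0, "spin": 0}, {"x": 0, "y": 0, "z": 0, "spin": 0}, {"x": 0, "y": 0, "z": 0, "spin": 0}, {"x": 0, "y": 0, "z": 0, "spin": 0}, {"x": 0, "y": 0, "z": 0, "spin": 0}, {"x": 0, "y": 0, "z": 0, "spin": 0}, {"x": 0, "y": 0, "z": 0, "spin": 0}, {"x": 0, "y": 0, "z": 0, "spin": 0}]' --grip 15

```text
time_s: 19.4
position: [0.4268, 0.1587, 0.0148]
tcp_rot: [[-0.421, -0.027, 0.907], [-0.907, 0.026, -0.42], [-0.012, -0.999, -0.035]]
force: [0.3, 0.4, 0.3]
opening: 0.271
```

```bash
python3 k.py
```

```text
r mm 160.78895250511363 ang 148.9324516779055 yaw -114.89521626885666 J [  5.2  41.3 114.2   3.7  25.9 116.7] ycol [-0.027  0.026 -0.999]
in holder mm 142.97486014878743 166.72530570298565 14.800610684685667
```

Emit:
apply_moves --steps '[{"x": 0, "y": 0, "z": 15, "spin": 0}, {"x": 0, "y": 0, "z": 30, "spin": 0}, {"x": 0, "y": 0, "z": 35, "spin": 0}, {"x": 0, "y": 0, "z": 35, "spin": 0}, {"x": 0, "y": 0, "z": 35, "spin": 0}, {"x": 0, "y": 0, "z": 20, "spin": 0}]'

```text
time_s: 20.0
position: [0.4184, 0.1579, 0.1826]
tcp_rot: [[-0.421, -0.05, 0.906], [-0.907, 0.024, -0.42], [-0.001, -0.998, -0.055]]
force: [0.9, 0.4, -7.8]
opening: 0.269
```

Emit:
apply_moves --steps '[{"x": 8, "y": -18, "z": 0, "spin": 0.14}, {"x": 8, "y": -18, "z": 0, "spin": 0.14}, {"x": 8, "y": -18, "z": 0, "spin": 0.14}, {"x": 8, "y": -18, "z": 0, "spin": 0.14}, {"x": 8, "y": -18, "z": 0, "spin": 0.14}, {"x": 8, "y": -18, "z": 0, "spin": 0.14}, {"x": 8, "y": -18, "z": 0, "spin": 0.14}, {"x": 8, "y": -18, "z": 0, "spin": 0.14}, {"x": 8, "y": -18, "z": 0, "spin": 0.14}, {"x": 8, "y": -18, "z": 0, "spin": 0.14}, {"x": 5, "y": -10, "z": 0, "spin": 0.14}, {"x": 0, "y": 0, "z": 0, "spin": 0}]'

```text
time_s: 21.2
position: [0.4902, -0.0356, 0.1718]
tcp_rot: [[0.921, -0.051, 0.386], [-0.389, -0.057, 0.92], [-0.025, -0.997, -0.073]]
force: [0.2, 0.5, -6.4]
opening: 0.27
```

```bash
python3 k.py; python3 w.py w16
```

```text
r mm 64.51250132813541 ang -86.57031799588577 yaw -22.891597764383253 J [-14.8  26.1 102.5  -4.9  53.5  11. ] ycol [-0.051 -0.057 -0.997]
in holder mm -4.396957527677171 25.140636219372887 171.79817587715237
21.2 [ 0.49020959 -0.03559413  0.17179818] [ 0.92094792 -0.38886449 -0.02528516] [ 0.2223665   0.49482391 -6.41544663]
```

View pics/w16.png

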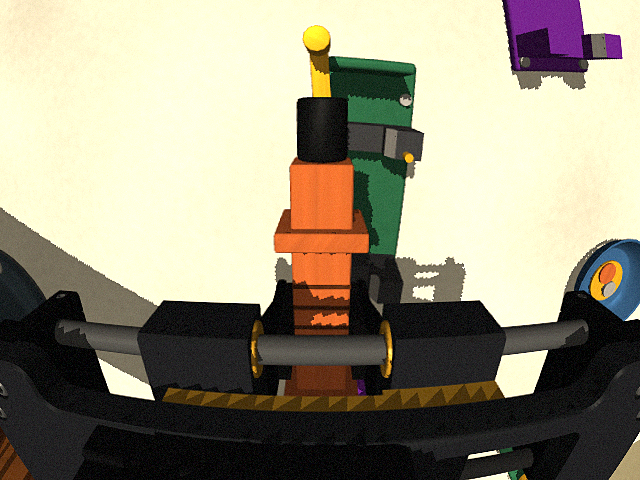

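Emit:
apply_moves --steps '[{"x": 12, "y": -3, "z": 0, "spin": -0.045}, {"x": 11, "y": -3, "z": 0, "spin": 0}, {"x": 3, "y": -1, "z": -15, "spin": 0}, {"x": 0, "y": 0, "z": -15, "spin": 0}, {"x": 0, "y": 0, "z": -10, "spin": 0}, {"x": 0, "y": 0, "z": 0, "spin": 0}]'

```text
time_s: 21.85
position: [0.5125, -0.0374, 0.1275]
tcp_rot: [[0.897, -0.065, 0.437], [-0.44, -0.048, 0.897], [-0.037, -0.997, -0.072]]
force: [0.3, 0.2, -6.7]
opening: 0.274
```

```bash
python3 k.py; python3 w.py w17
```

```text
r mm 61.473437982066315 ang -66.30370491357401 yaw -26.11972400122564 J [-14.5  31.9 100.9  -4.7  50.2  14.6] ycol [-0.065 -0.048 -0.997]
in holder mm 3.7094747097062006 4.294528138937558 127.45605828472783
21.85 [ 0.51250647 -0.0373615   0.12745606] [ 0.8972672  -0.43994975 -0.036821  ] [ 0.26603555  0.15923459 -6.66924658]
```

View pics/w17.png

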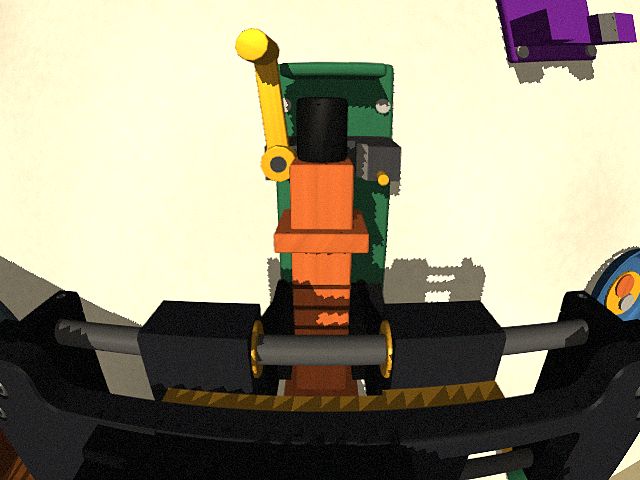

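Emit:
apply_moves --steps '[{"x": 0, "y": -4, "z": -15, "spin": 0}, {"x": 0, "y": 0, "z": -15, "spin": 0}, {"x": 0, "y": 0, "z": -6, "spin": 0}, {"x": 0, "y": 0, "z": 0, "spin": 0}]'

```text
time_s: 22.3
position: [0.5149, -0.0412, 0.0935]
tcp_rot: [[0.898, -0.059, 0.437], [-0.44, -0.05, 0.897], [-0.031, -0.997, -0.071]]
force: [-0.0, 0.4, -7.8]
opening: 0.274
```

```bash
python3 k.py; python3 w.py w18
```

```text
r mm 65.24829749924369 ang -64.09759309911075 yaw -26.09887294989049 J [-14.8  35.2 102.   -5.1  45.5  14.8] ycol [-0.059 -0.05  -0.997]
in holder mm 1.306583734675317 0.4969613259370175 93.49353515373693
22.3 [ 0.5148809  -0.04117692  0.09349354] [ 0.89760495 -0.43971023 -0.03098807] [-0.03464982  0.44367713 -7.7649006 ]
```

View pics/w18.png

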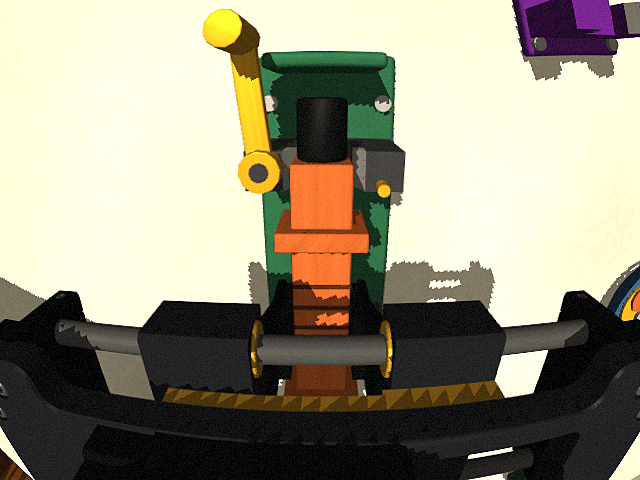

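Emit:
apply_moves --steps '[{"x": -1.5, "y": -1, "z": -10, "spin": 0.005}, {"x": -0.5, "y": 0, "z": -8, "spin": 0}, {"x": 0, "y": 0, "z": 0, "spin": 0}]'

```text
time_s: 22.65
position: [0.5144, -0.0426, 0.0764]
tcp_rot: [[0.9, -0.054, 0.432], [-0.435, -0.052, 0.899], [-0.026, -0.997, -0.07]]
force: [-0.1, -0.4, -6.9]
opening: 0.273
```

```bash
python3 k.py
```

```text
r mm 66.62804745295647 ang -64.47102081337907 yaw -25.766388755860017 J [-15.   36.8 102.8  -5.4  42.8  14.7] ycol [-0.054 -0.052 -0.997]
in holder mm -0.12297954978395417 0.2854734071815298 76.42818899578918
```

Emit:
apply_moves --steps '[{"x": -0.5, "y": 0, "z": -6, "spin": 0}, {"x": -0.5, "y": 0, "z": -6, "spin": 0}, {"x": -0.5, "y": 0, "z": -4, "spin": 0}]'

```text
time_s: 22.95
position: [0.515, -0.0421, 0.0603]
tcp_rot: [[0.9, -0.049, 0.433], [-0.435, -0.051, 0.899], [-0.022, -0.997, -0.067]]
force: [0.2, 1.0, -8.1]
opening: 0.274
```

```bash
python3 k.py
```

```text
r mm 66.13131846213088 ang -63.9788254304071 yaw -25.8162035970804 J [-15.   38.4 103.3  -5.5  40.4  15. ] ycol [-0.049 -0.051 -0.997]
in holder mm 0.5722824910764899 -0.012026354933538801 60.274314199641985
```

Emit:
apply_moves --steps '[{"x": -0.5, "y": 0, "z": -4, "spin": 0}, {"x": -0.5, "y": 0, "z": -3, "spin": 0}, {"x": -0.3, "y": 0, "z": -2, "spin": 0}]'

```text
time_s: 23.25
position: [0.5142, -0.0418, 0.0503]
tcp_rot: [[0.9, -0.048, 0.433], [-0.435, -0.051, 0.899], [-0.021, -0.998, -0.067]]
force: [1.0, -0.1, -3.6]
opening: 0.271
```

```bash
python3 k.py
```

```text
r mm 65.8830790726753 ang -64.69353399797042 yaw -25.809818521376243 J [-15.   39.4 103.7  -5.6  39.   15.2] ycol [-0.048 -0.051 -0.998]
in holder mm 0.43943572224678634 0.8376263249701443 50.30942934325731
```

Emit:
apply_moves --steps '[{"x": 0.5, "y": -0.3, "z": -2, "spin": 0}, {"x": 0, "y": 0, "z": -1, "spin": 0}]'

```text
time_s: 23.45
position: [0.5144, -0.0423, 0.049]
tcp_rot: [[0.9, -0.049, 0.433], [-0.435, -0.052, 0.899], [-0.021, -0.997, -0.068]]
force: [-1.4, 3.6, 7.0]
opening: 0.276
```

Emit:
apply_moves --steps '[{"x": 0, "y": 0, "z": 0, "spin": 0}, {"x": 0, "y": 0, "z": 0, "spin": 0}, {"x": 0, "y": 0, "z": 0, "spin": 0}, {"x": 0, "y": 0, "z": 0, "spin": 0}, {"x": 0, "y": 0, "z": 0, "spin": 0}, {"x": 0, "y": 0, "z": 0, "spin": 0}, {"x": 0, "y": 0, "z": 0, "spin": 0}, {"x": 0, "y": 0, "z": 0, "spin": 0}]' --grip 87

```text
time_s: 24.25
position: [0.5161, -0.0444, 0.0512]
tcp_rot: [[0.901, -0.045, 0.432], [-0.434, -0.055, 0.899], [-0.016, -0.997, -0.069]]
force: [0.5, 0.2, -0.6]
opening: 0.918
```

Emit:
apply_moves --steps '[{"x": 0, "y": 0, "z": 10, "spin": 0}, {"x": 0, "y": 0, "z": 25, "spin": 0}, {"x": 0, "y": 0, "z": 30, "spin": 0}, {"x": 0, "y": 0, "z": 30, "spin": 0}, {"x": 0, "y": 0, "z": 30, "spin": 0}, {"x": 0, "y": 0, "z": 10, "spin": 0}]'

```text
time_s: 24.85
position: [0.5135, -0.0436, 0.1915]
tcp_rot: [[0.901, -0.05, 0.431], [-0.434, -0.053, 0.899], [-0.022, -0.997, -0.07]]
force: [0.1, -1.0, 0.1]
opening: 0.999
```

```bash
python3 k.py; python3 w.py w19; python3 - <<'E'
from rig import imaging
import cv2
for n,(a,b,c,d) in {"top":(237,317,280,387),"scene":(190,260,245,355)}.items():
    im=imaging.capture(n)[:,:,::-1][a:b,c:d]; cv2.imwrite(f"pics/{n}19.png",cv2.convertScaleAbs(cv2.resize(im,None,fx=7,fy=7,interpolation=cv2.INTER_CUBIC),alpha=1.6))
E
```

```text
r mm 67.71850088502791 ang -65.24839956369803 yaw -25.715393916475787 J [-15.1  26.   98.2  -4.4  57.8  13. ] ycol [-0.05  -0.053 -0.997]
in holder mm -1.4973023709760125 0.6472723850371923 191.47608898468283
24.85 [ 0.51352602 -0.04363633  0.19147609] [ 0.90075053 -0.43380006 -0.02158668] [ 0.10192798 -0.95679111  0.05267451]
```

View pics/w19.png

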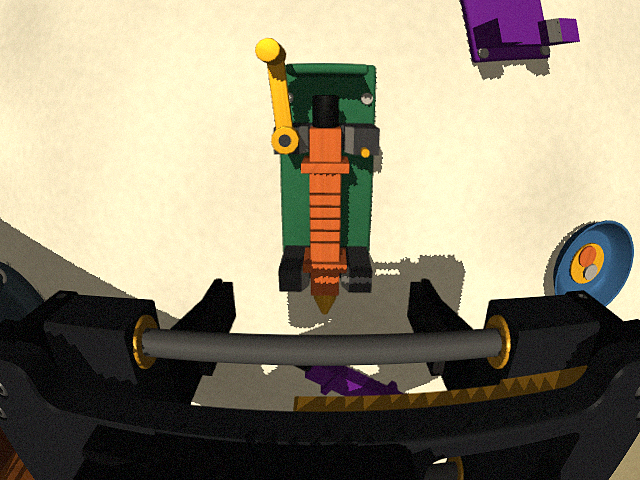

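View pics/scene19.png

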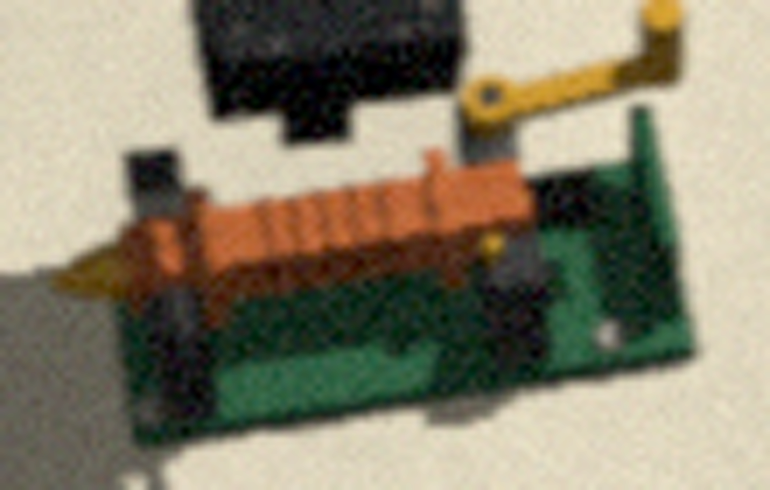

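```bash
python3 - <<'E'
from h import *
import cv2
c=dict(np.load("pics/w19.npz")); p=np.load("p.npy"); cs=cam("scene"); ct=cam("top")
for q in [(-95,0,52),(-95,0,60),(95,0,52),(70,12,64),(70,-12,64),(60,29,80),(116,30,62),(116,-30,62)]+[knob(np.radians(d)) for d in (90,95,100)]: print(np.round(q,0),proj(H(p,q),c,True).round(1), ((proj(H(p,q),cs)-[245,190])*7).round(0))
a=cv2.imread('pics/w19.png')[30:330,230:420]; cv2.imwrite('pics/w19c.png',cv2.resize(a,None,fx=2.0,fy=2.0,interpolation=cv2.INTER_CUBIC))
E
```

```text
[-95   0  52] [325.1 309.9] [ 46. 280.]
[-95   0  60] [325.  314.7] [ 43. 268.]
[95  0 52] [326.2  91. ] [592. 192.]
[70 12 64] [309.6 124.5] [514. 156.]
[ 70 -12  64] [342.4 124.7] [526. 213.]
[60 29 80] [284.1 140.6] [476.  94.]
[116  30  62] [284.8  63.3] [636.  97.]
[116 -30  62] [367.7  63.6] [669. 238.]
[122.  29. 104.] [278.4  48.3] [653.  25.]
[122.  34. 104.] [269.7  49. ] [649.  12.]
[121.  40. 104.] [261.2  50.6] [644.  -0.]
```

View pics/w19c.png

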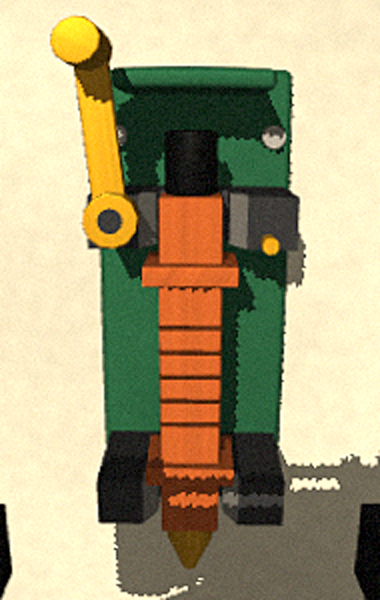

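Emit:
apply_moves --steps '[{"x": 5, "y": 25, "z": 0, "spin": 0.03}, {"x": 5, "y": 28, "z": 0, "spin": 0.03}, {"x": 5, "y": 28, "z": 0, "spin": 0}, {"x": 5, "y": 28, "z": 0, "spin": 0}, {"x": 3, "y": 14, "z": -15, "spin": 0}, {"x": 0, "y": 0, "z": -20, "spin": 0}, {"x": 0, "y": 0, "z": 0, "spin": 0}]' --grip 42

```text
time_s: 25.7
position: [0.5276, 0.0843, 0.1401]
tcp_rot: [[0.924, -0.075, 0.375], [-0.379, -0.054, 0.924], [-0.049, -0.996, -0.078]]
force: [-0.4, -0.5, 0.4]
opening: 0.504
```

```bash
python3 k.py; python3 w.py w20
```

```text
r mm 61.602558369044424 ang 103.78278100010887 yaw -22.312381066274497 J [-1.1 32.3 96.6 -3.8 55.4 23.4] ycol [-0.075 -0.054 -0.996]
in holder mm 119.82876950416622 43.67629167156598 140.1239004769142
25.7 [0.52755012 0.08432787 0.1401239 ] [ 0.92402653 -0.37920418 -0.04877672] [-0.37588748 -0.49840504  0.38029961]
```

View pics/w20.png

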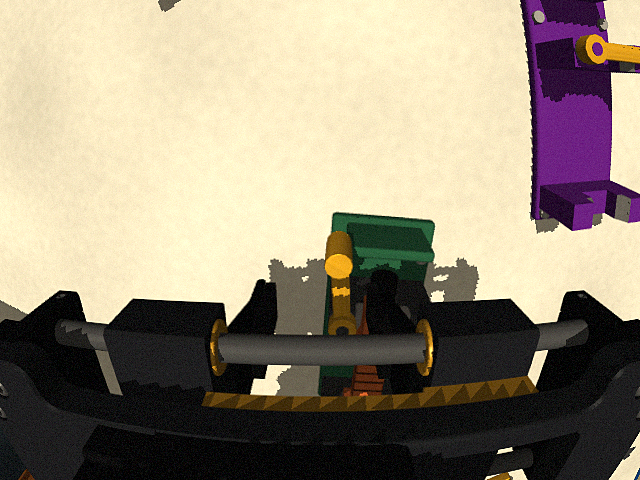

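Emit:
apply_moves --steps '[{"x": 7, "y": -2, "z": 0, "spin": 0}, {"x": 0, "y": 0, "z": -20, "spin": 0}, {"x": 0, "y": 0, "z": 0, "spin": 0}]'

```text
time_s: 26.05
position: [0.5369, 0.0808, 0.1211]
tcp_rot: [[0.923, -0.072, 0.377], [-0.381, -0.054, 0.923], [-0.046, -0.996, -0.077]]
force: [-0.6, 0.2, 0.8]
opening: 0.487
```

```bash
python3 k.py; python3 w.py w21
```

```text
r mm 60.91476421143333 ang 94.49490238181629 yaw -22.417025167784313 J [-1.5 34.5 96.2 -4.  53.5 23.3] ycol [-0.072 -0.054 -0.996]
in holder mm 120.7274092992148 33.77391440436026 121.11849377379173
26.05 [0.53685765 0.08083009 0.12111849] [ 0.92343451 -0.38093329 -0.04646005] [-0.61346637  0.16455585  0.84476768]
```

View pics/w21.png

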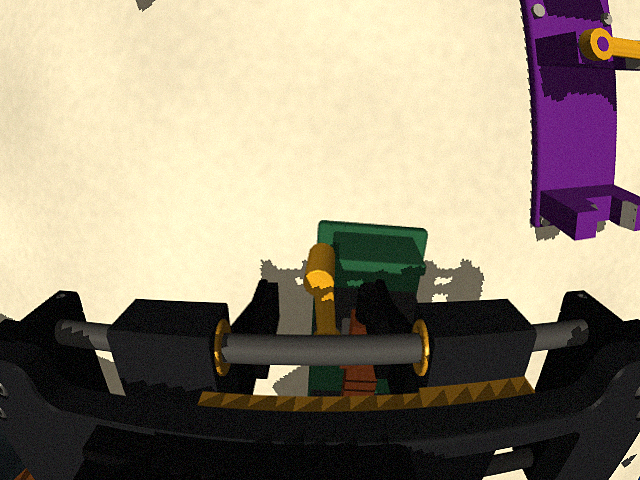

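Emit:
apply_moves --steps '[{"x": -1, "y": 2, "z": -14, "spin": 0}, {"x": 0, "y": 0, "z": -12, "spin": 0}, {"x": 0, "y": 0, "z": 0, "spin": 0}]'

```text
time_s: 26.4
position: [0.541, 0.0814, 0.0991]
tcp_rot: [[0.923, -0.061, 0.379], [-0.383, -0.054, 0.922], [-0.036, -0.997, -0.073]]
force: [0.1, 0.3, 0.2]
opening: 0.477
```

```bash
python3 k.py; python3 w.py w22
```

```text
r mm 63.07124605111447 ang 91.22108800136465 yaw -22.509438509997555 J [-1.4 36.5 96.8 -4.1 50.3 23.8] ycol [-0.061 -0.054 -0.997]
in holder mm 123.05692306271857 30.34407302726128 99.09258519379196
26.4 [0.54095928 0.08143594 0.09909259] [ 0.92322375 -0.38258999 -0.03581616] [0.09807328 0.25928072 0.22598372]
```

View pics/w22.png

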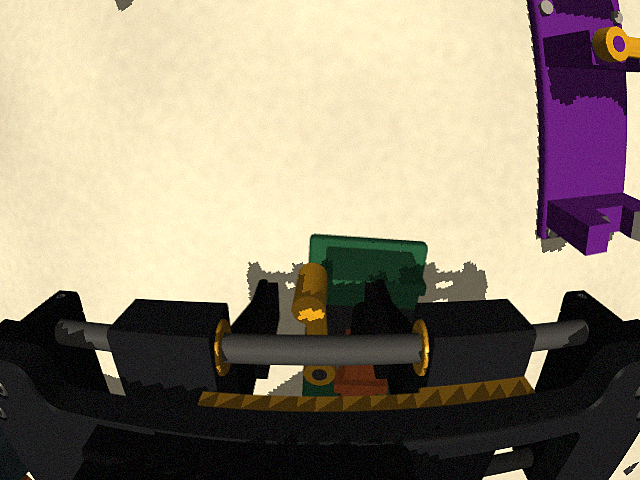

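Emit:
apply_moves --steps '[{"x": 0, "y": 0, "z": -3, "spin": 0}, {"x": 0, "y": 0, "z": 0, "spin": 0}, {"x": 7.5, "y": -4, "z": 0, "spin": -0.1}, {"x": 7, "y": -5, "z": 0, "spin": -0.13}, {"x": 6, "y": -6, "z": 0, "spin": -0.13}, {"x": 5, "y": -7, "z": 0, "spin": -0.13}, {"x": 4, "y": -7.5, "z": 0, "spin": -0.13}]' --grip 26

```text
time_s: 27.15
position: [0.5692, 0.0547, 0.0989]
tcp_rot: [[0.509, -0.083, 0.857], [-0.86, -0.003, 0.511], [-0.04, -0.997, -0.073]]
force: [-1.6, 1.5, -0.2]
opening: 0.299
```

```bash
python3 k.py; python3 w.py w23
```

```text
r mm 62.47675366731554 ang 55.10499386051994 yaw -59.350595795020226 J [-5.4 38.1 92.5 -0.7 54.1 54.3] ycol [-0.083 -0.003 -0.997]
in holder mm 111.24354210479054 -6.741350581098406 98.91745198841147
27.15 [0.569215   0.05466844 0.09891745] [ 0.50937063 -0.85960617 -0.04023419] [-1.5934867   1.46801888 -0.16714848]
```

View pics/w23.png

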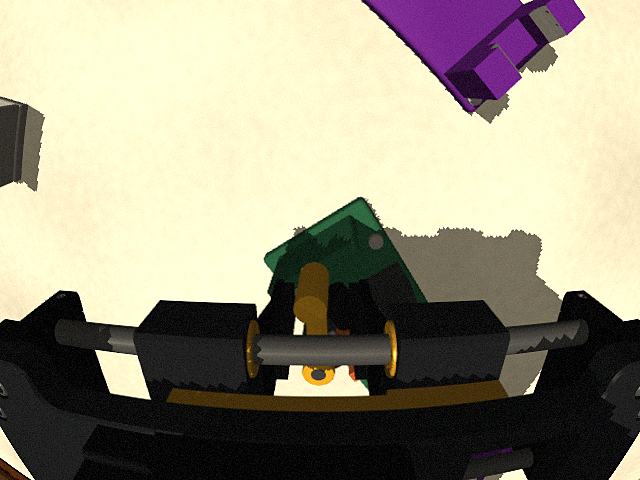

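Emit:
apply_moves --steps '[{"x": 4, "y": -7.5, "z": -1, "spin": -0.13}, {"x": 3, "y": -8, "z": -1, "spin": -0.13}, {"x": 1.5, "y": -8.5, "z": 0, "spin": -0.13}, {"x": 0.5, "y": -8.5, "z": 0, "spin": -0.13}]'

```text
time_s: 27.6
position: [0.5778, 0.0224, 0.098]
tcp_rot: [[0.001, -0.074, 0.997], [-0.999, 0.042, 0.004], [-0.042, -0.996, -0.074]]
force: [-0.7, 1.5, 0.1]
opening: 0.295
```

```bash
python3 k.py
```

```text
r mm 63.116150620301944 ang 24.292615401750822 yaw -89.94068695160178 J [-9.7 38.4 92.   2.  54.2 78.9] ycol [-0.074  0.042 -0.996]
in holder mm 85.96578797751191 -28.527613576712337 97.99552119286987
```

Emit:
apply_moves --steps '[{"x": -1, "y": -8.5, "z": 0, "spin": -0.13}, {"x": -2, "y": -8, "z": 0, "spin": -0.13}, {"x": -3, "y": -8, "z": 0, "spin": -0.1}]'

```text
time_s: 27.9
position: [0.5719, -0.0014, 0.0986]
tcp_rot: [[-0.359, -0.053, 0.932], [-0.932, 0.067, -0.355], [-0.044, -0.996, -0.073]]
force: [0.4, 1.5, -0.7]
opening: 0.297
```

```bash
python3 k.py; python3 w.py w24
```

```text
r mm 62.61142947033735 ang 1.730205392080026 yaw -111.05101920487128 J [-13.   37.7  93.8   3.9  52.4  95.5] ycol [-0.053  0.067 -0.996]
in holder mm 61.890438876792906 -33.5828837716203 98.6240786687444
27.9 [ 0.57191889 -0.00144649  0.09862408] [-0.35885194 -0.93235893 -0.04395581] [ 0.42098885  1.46220079 -0.73556619]
```

View pics/w24.png

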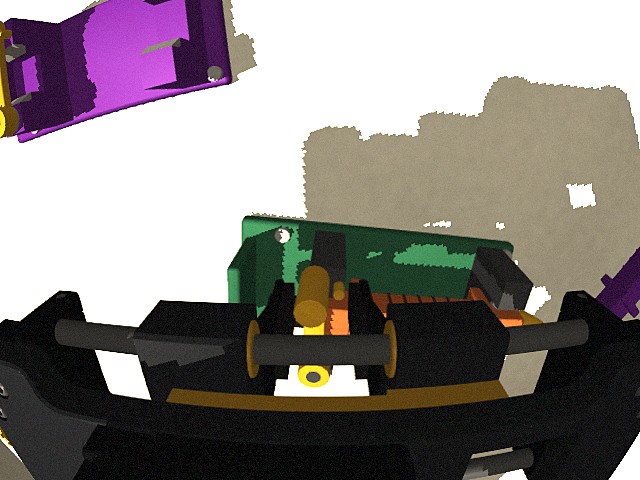

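Nearly closed: the knob at (313,300) trails the finger by about 5 mm. I'll push gently onto the stop.

Emit:
apply_moves --steps '[{"x": -2, "y": -4, "z": 0, "spin": -0.05}, {"x": -1.5, "y": -3, "z": 0, "spin": 0}]'

```text
time_s: 28.15
position: [0.5695, -0.0063, 0.099]
tcp_rot: [[-0.408, -0.045, 0.912], [-0.912, 0.076, -0.404], [-0.051, -0.996, -0.072]]
force: [5.7, 14.9, -7.8]
opening: 0.303
```

Emit:
apply_moves --steps '[{"x": -1, "y": -2, "z": 0, "spin": 0}]'

```text
time_s: 28.25
position: [0.5697, -0.0059, 0.0989]
tcp_rot: [[-0.406, -0.042, 0.913], [-0.912, 0.08, -0.402], [-0.056, -0.996, -0.07]]
force: [3.5, 5.6, -3.4]
opening: 0.297
```

```bash
python3 k.py; python3 w.py w25
```

```text
r mm 62.610125604388664 ang -2.829888453283888 yaw -113.99785344812769 J [-13.9  37.3  94.5   4.9  51.6  96.8] ycol [-0.042  0.08  -0.996]
in holder mm 56.908888495234635 -33.53377373757667 98.92224745033158
28.25 [ 0.56970798 -0.00591081  0.09892225] [-0.40606502 -0.91212892 -0.05596455] [ 3.51586156  5.5717295  -3.37901808]
```

View pics/w25.png

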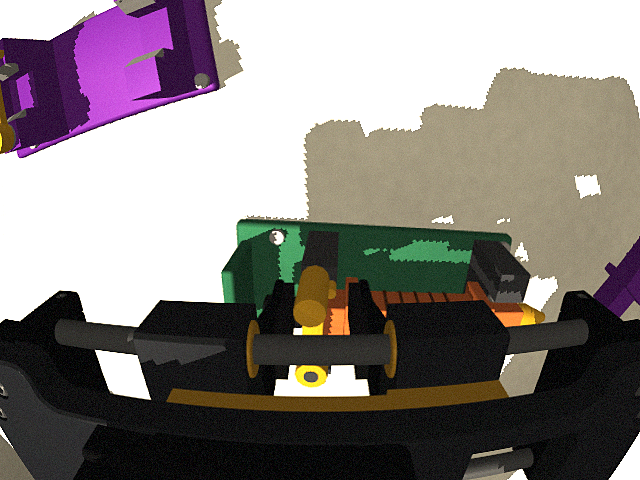

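On the stop, with a 15 N push-back. Next: open the fingers, centre, and lift clear.

Emit:
apply_moves --steps '[{"x": 1, "y": 2, "z": 0, "spin": 0}, {"x": 0, "y": 0, "z": 0, "spin": 0}, {"x": 0, "y": 0, "z": 0, "spin": 0}, {"x": 0, "y": 0, "z": 15, "spin": 0}, {"x": 0, "y": 0, "z": 30, "spin": 0}, {"x": 0, "y": 0, "z": 35, "spin": 0}, {"x": 0, "y": 20, "z": 35, "spin": 0}, {"x": -10, "y": 40, "z": 20, "spin": 0}, {"x": -10, "y": 45, "z": 0, "spin": 0}, {"x": -10, "y": 45, "z": 0, "spin": 0}, {"x": -10, "y": 45, "z": 0, "spin": 0}]' --grip 42

```text
time_s: 29.4
position: [0.5313, 0.1895, 0.2418]
tcp_rot: [[-0.401, -0.036, 0.915], [-0.915, 0.074, -0.398], [-0.054, -0.997, -0.063]]
force: [1.1, 0.6, -0.4]
opening: 0.484
```

```bash
python3 k.py; python3 w.py w26; python3 - <<'E'
from rig import imaging
import cv2
for n,(a,b,c,d) in {"top":(237,317,280,387),"scene":(190,260,245,355)}.items():
    f=imaging.capture(n)[:,:,::-1]; cv2.imwrite(f"pics/{n}26f.png",f); im=f[a:b,c:d]; cv2.imwrite(f"pics/{n}26.png",cv2.convertScaleAbs(cv2.resize(im,None,fx=7,fy=7,interpolation=cv2.INTER_CUBIC),alpha=1.6))
E
```

```text
r mm 166.30449857831002 ang 110.06556470160125 yaw -113.67414665085688 J [  5.9  25.1  89.8   4.8  66.8 117.5] ycol [-0.036  0.074 -0.997]
in holder mm 216.20991948168654 86.05827988038288 241.83320262272207
29.4 [0.53130722 0.1895488  0.2418332 ] [-0.40095435 -0.91452048 -0.05373918] [ 1.12594373  0.61744137 -0.38303093]
```

View pics/top26.png

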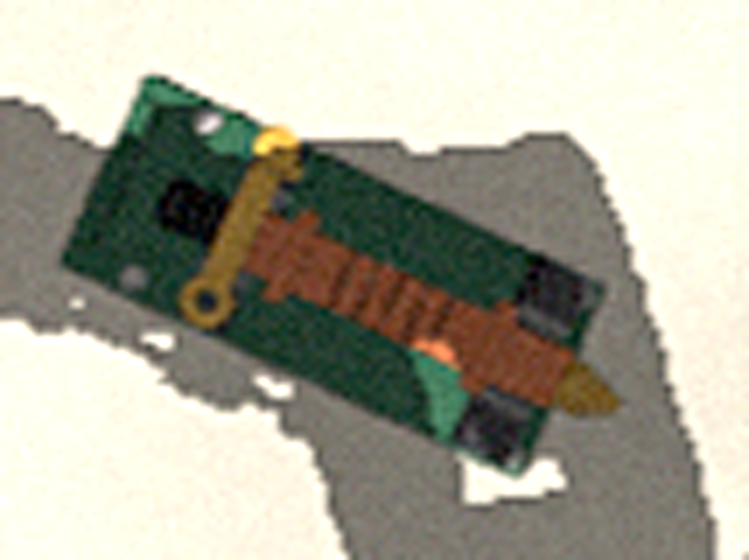

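View pics/scene26.png

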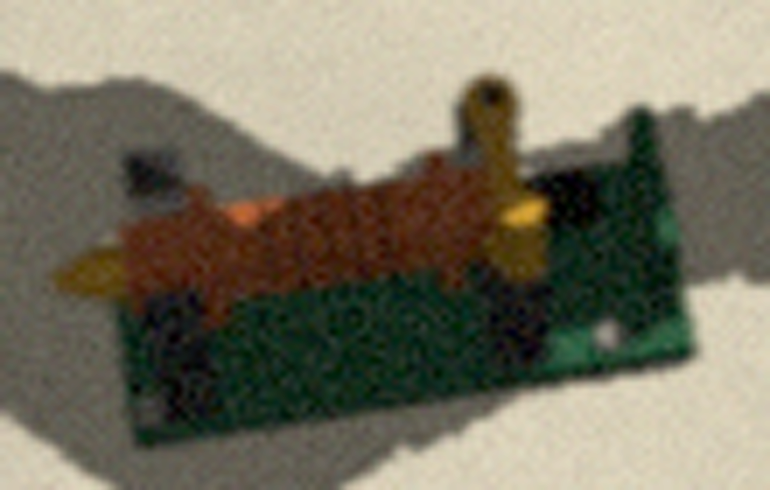

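View pics/scene26f.png

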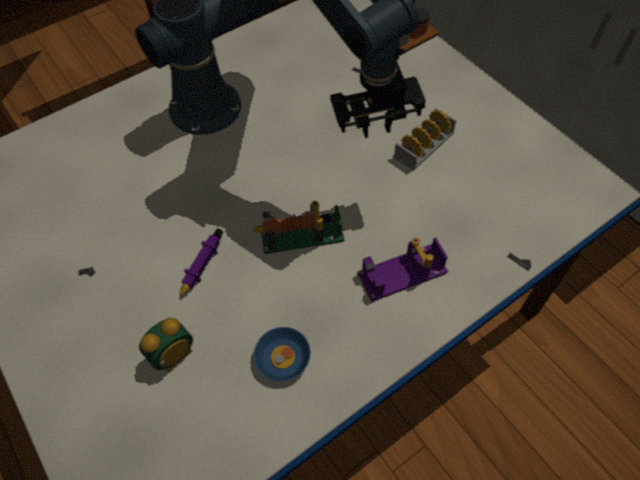

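```bash
python3 -c "
from rig import job; print(job.hand_in())"
```

```text
the job is handed in; nothing more can be done
None
```

The tool is now turned end for end in the green holder, with the brass point out at the open front and the keeper closed over it. I handed the job in at about 29.5 s; the hand-in reports no verdict.

- **How it went:** I swung the keeper to about 96°. The last joint's range did not allow a half turn in one grasp. So I set the tool down once on free bench, took it again from the other side and finished the turn. I lowered it in small steps until the saddles took the load, about 14 N at most over its own weight. Then I pushed the keeper to its stop, which gave about 15 N of push-back.
- **Last checks, tool:** In the top and scene pictures the collars and tip lie where they did at the start. The grip height at release matched the home height to within about 1 mm.
- **Last checks, keeper and rest:** The knob is within half a pixel of its starting, closed place. The rack, dish and clock look unmoved by eye, and the gripper stands clear of everything.
- **What disagreed:** One wrist picture put the brass tip about 4 pixels (roughly 2 mm) further out than I expected. That is still inside the 3 mm of lengthwise play. My holder position estimates from the different cameras differed by up to 3 mm. The hand slowly tilted up to about 5° off vertical, which did not stop the tool from seating.

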